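Strip the rollers from a peristaltic pump and check its bearing

ROBOT

A 6-joint arm with a two-finger parallel gripper is mounted at the origin on the work surface. World frame = base frame: x ahead of the robot, y to its left, z up, the work surface at z = 0. Lengths are in mm, angles in rad, forces in N, time in s.
With the tool pointing down it reaches from about 275 to 750 mm from the base axis. Payload 10.2 kg.
Tool frame: the origin (TCP) lies at the very end of the fingers, on their centre line; the grasp point (between the pads) lies 19 mm behind it; z points along the fingers, y is the direction in which the jaws open and shut (so a half turn about z gives the same grasp; the last joint's range is limited). The gripper opens to 85 mm and grips with 20 to 120 N. Pads are 22 mm wide; open, the fingers measure 114 mm over their backs; the gripper's body (76 mm by 85 mm) begins 54 mm behind the grasp point. The pads swing forward as they close: fully open they stand 13 mm farther back than shut.
Start: joints at [0.93, 0.313, 1.498, -0, 1.331, -0.223], TCP at [213.032, 479.842, 231.294] pointing down, gripper open.
Joint ranges: [-2.94, 2.94], [-0.97, 2.17], [0.19, 2.56], [-1.23, 4.37], [0.02, 3.11], [-2.88, 2.88]. Speed limits (rad/s): [2.39, 2.39, 3.01, 3.14, 3.14, 3.14].

INTERFACE

Orientations are given as a unit quaternion [w, x, y, z].
In Python, from rig import sensors, imaging, ctrl gives the robot as it stands.
- The arm moves only by the shell command python3 -m creep 'ROWS' [FORCE]. ROWS is JSON, a list of rows, each an object with "grip": the finger opening in mm, from 0 to 85.4; "linear": the shift along the tool's x, y, z in mm, a list of three; "rot": the turn, a rotation vector about the tool's x, y, z in rad, a list of three. A call has 1 to 12 rows; each row shifts and turns the commanded pose from where the row before left it, along the tool's axes as they then stand; what a row does not reach is not made up. A row lasts 1/12 s, in which the tool goes at most 41.7 mm and 7.16 degrees, less where a joint would pass 70% of its speed; a pose out of reach is approached as far as the arm can. A call with a gripper value outside its range is refused whole. The fingers move at their own pace and stop on an object; FORCE is the grip in N (left out, the last holds). Time passes only in rows, so rows that do not move let the fingers close. It gives the time, the measured TCP pose, the force and the opening at its end, in the units of the state.
- sensors.sense(): the state, without advancing time (a new reading comes with each control period).
- imaging.capture(name): name is "scene" or "top" or "wrist"; returns (picture, depth): 420x560x3 uint8, red, green, blue; 420x560 float32, mm along the optical axis (not along the pixel's ray), 0 where there is no reading.
- imaging.camera_params(name): a dict with "intrinsics" (3x3 intrinsics, pixels), "R" (3x3) and "t" (3): a world point X has camera coordinates R X + t. Camera axes: x right, y down, z forward; pixel columns grow to the right and rows downward; lengths in mm; the calibration is good to about 2 mm. A picture is of the moment at which its call begins: read the wrist's pose just before it. camera_params takes no time and is no camera call; for the wrist camera it gives the pose at the moment of the call.
- ctrl.finish_job(): hands the job in, once; it reports no verdict.
The state is a dict: "time_s": time; "joints": joint angles; "dq": joint speeds; "tau": joint torques, N m; "eef_pos": TCP position; "ee_rot": TCP orientation; "force": force on the tool from outside, world axes, zero at the start; "wrist_torque": the same for the moment, N m; "grip_width": opening from 0.0 (shut) to 1.0 (fully open).
Only numpy, scipy, OpenCV 4.12 (cv2) and the standard library are available. Lean on these libraries where they do the work, as an engineer would, in place of code of your own. Each camera call takes 0.05 s, during which the arm holds its last target.

TASK

This peristaltic pump is due for new rollers. First switch it off with the toggle on its deck, then snap every roller that is still fitted outwards out of its sprung clip and put it in the steel parts tray. When the rotor is bare, rock it by its centre post from side to side, right over to the stop each way and at least twice to and fro, to feel for bearing play; leave the pump switched off with the rollers in the tray, and leave the flask and the beaker where they stand.

Things in the scene. Friction and masses are not known exactly. Their poses are not given: they have to be found in the camera images.
- pump: Peristaltic pump fixed to the bench: low off-white housing, flat deck 60 mm up, blue strip on its front. Origin on the bench under the rotor's axle; x = to its back, y = along its long side, z up. Deck from x -95 to 95, y -160 to 100 mm. The rotor does not turn: a 148 mm disc, top 74 mm up, with a centre post and six sprung C clips on a 60 mm radius, 82 to 106 mm up, opening radially outwards.
- post_top (a point): Centre of the flat top of the rotor's centre post: plain round steel, 26 mm in diameter, top 155 mm above the bench, bare from about 90 mm above the bench upwards. Pushed sideways here, the rotor rocks a few mm until it meets a stop.
- rotor (a joint): Rocking of the rotor on its worn bearing, rad. It rocks only from side to side, along the pump's y axis, about an axis at deck height; + leans the post to the pump's -y side, - to its +y side. Its play runs from -0.05 to 0.05, the stops (about 5 mm each way at the post's top); a light spring (under 2 N at the post) brings it back to 0 when let go.
- toggle (a joint): The pump's power toggle, rad: 0 = on (leaning to the pump's front, -x), 0.9 = off (leaning to its back, +x). It swings about an axis along the pump's y, 69 mm above the bench, at x 0, y -135 mm of the pump, stays where it is left and takes about 1.5 N at its tip.
- toggle_tip (a point): Centre of the ball end (11 mm) of the power toggle's thin steel bat (8 mm thick), 42 mm from its pivot; 107 mm above the bench when on or off, 111 mm midway.
- tray: Open stainless steel parts tray, loose on the bench, 160 (x) by 200 (y) mm outside, 35 mm high, walls and floor 3 mm thick, 0.7 kg. Origin at the centre of its underside, z up.
- flask: Pear-shaped glass flask with a beige bung, standing on a cork ring 100 mm across; 196 mm tall. Origin under its centre. To be left alone.
- beaker: Empty glass beaker, 68 mm across, 90 mm tall. Origin under its centre. To be left alone.
- roller0_mid (a point): Middle of pump roller 0, or None if absent; all alike; z = its axis, foot to top. 88 mm long, 110 g: foot flange 22 mm across (5 long), journal 14 (30 long, held in the clip), square shoulder 25 (6 long; stops it rolling), nylon body 22 (47 long) on top. Fitted: upright, middle 118 mm above the bench. Pull it straight outwards: 10 to 15 N, free after 12 to 20 mm. It cannot be lifted out.
- roller1_mid (a point): Middle of pump roller 1, or None if absent; all alike; z = its axis, foot to top. 88 mm long, 110 g: foot flange 22 mm across (5 long), journal 14 (30 long, held in the clip), square shoulder 25 (6 long; stops it rolling), nylon body 22 (47 long) on top. Fitted: upright, middle 118 mm above the bench. Pull it straight outwards: 10 to 15 N, free after 12 to 20 mm. It cannot be lifted out.
- roller2_mid (a point): Middle of pump roller 2, or None if absent; all alike; z = its axis, foot to top. 88 mm long, 110 g: foot flange 22 mm across (5 long), journal 14 (30 long, held in the clip), square shoulder 25 (6 long; stops it rolling), nylon body 22 (47 long) on top. Fitted: upright, middle 118 mm above the bench. Pull it straight outwards: 10 to 15 N, free after 12 to 20 mm. It cannot be lifted out.
- roller3_mid (a point): Middle of pump roller 3, or None if absent; all alike; z = its axis, foot to top. 88 mm long, 110 g: foot flange 22 mm across (5 long), journal 14 (30 long, held in the clip), square shoulder 25 (6 long; stops it rolling), nylon body 22 (47 long) on top. Fitted: upright, middle 118 mm above the bench. Pull it straight outwards: 10 to 15 N, free after 12 to 20 mm. It cannot be lifted out.
- roller4_mid (a point): Middle of pump roller 4, or None if absent; all alike; z = its axis, foot to top. 88 mm long, 110 g: foot flange 22 mm across (5 long), journal 14 (30 long, held in the clip), square shoulder 25 (6 long; stops it rolling), nylon body 22 (47 long) on top. Fitted: upright, middle 118 mm above the bench. Pull it straight outwards: 10 to 15 N, free after 12 to 20 mm. It cannot be lifted out.
- roller5_mid (a point): Middle of pump roller 5, or None if absent; all alike; z = its axis, foot to top. 88 mm long, 110 g: foot flange 22 mm across (5 long), journal 14 (30 long, held in the clip), square shoulder 25 (6 long; stops it rolling), nylon body 22 (47 long) on top. Fitted: upright, middle 118 mm above the bench. Pull it straight outwards: 10 to 15 N, free after 12 to 20 mm. It cannot be lifted out.

How it is judged (in metres and radians):
On the way, in this order (a step that is already met when the one before it is completed fails the run):
1. the pump is switched off (toggle over to the back) (value of joint toggle above 0.7 rad), for 0.1 s.
2. every roller that was fitted is in the parts tray (x of roller0_mid in the frame of tray between -0.08 and 0.08 m and y of roller0_mid in the frame of tray between -0.1 and 0.1 m and z of roller0_mid in the frame of tray between 0 and 0.065 m and linear speed of each of roller0, roller1, roller2, roller3, roller4, roller5 below 0.05 m/s and x of roller1_mid in the frame of tray between -0.08 and 0.08 m and y of roller1_mid in the frame of tray between -0.1 and 0.1 m and z of roller1_mid in the frame of tray between 0 and 0.065 m and x of roller2_mid in the frame of tray between -0.08 and 0.08 m and y of roller2_mid in the frame of tray between -0.1 and 0.1 m and z of roller2_mid in the frame of tray between 0 and 0.065 m and x of roller3_mid in the frame of tray between -0.08 and 0.08 m and y of roller3_mid in the frame of tray between -0.1 and 0.1 m and z of roller3_mid in the frame of tray between 0 and 0.065 m and x of roller4_mid in the frame of tray between -0.08 and 0.08 m and y of roller4_mid in the frame of tray between -0.1 and 0.1 m and z of roller4_mid in the frame of tray between 0 and 0.065 m and x of roller5_mid in the frame of tray between -0.08 and 0.08 m and y of roller5_mid in the frame of tray between -0.1 and 0.1 m and z of roller5_mid in the frame of tray between 0 and 0.065 m), for 0.2 s.
3. the bare rotor is rocked over one way (value of joint rotor above 0.035 rad), for 0.05 s.
4. and over the other way (value of joint rotor below -0.035 rad), for 0.05 s.
5. and back again the first way (value of joint rotor above 0.035 rad), for 0.05 s.
At the end, for the whole second after the job is handed in: every roller present lies or stands at rest in the tray (its middle within the tray's outline and less than 65 mm above the tray's underside), and the toggle is off (above 0.7 rad) (all of step 2 and value of joint toggle above 0.7 rad); the robot touches nothing.
It fails at once if a roller is taken out of its clip (15 mm or more) while the pump is still switched on (value of joint toggle below 0.5 rad and distance of any of roller0_mid, roller1_mid, roller2_mid, roller3_mid, roller4_mid, roller5_mid from where it was at the start of the episode above 0.015 m).
It fails at once if the flask or the beaker is shifted more than 30 mm (distance of any of flask, beaker from where it was at the start of the episode above 0.03 m).
Of roller0, roller1, roller2, roller3, roller4, roller5 only 4 to 6 are there at a start; the rules pass over those that are not, and their reading is None.
At some moment in a run one of tray may be knocked a few centimetres aside while the robot is not near it.
Once in a run the grip may slacken for a moment while it holds something.
It also fails if it takes over 210 s, if anything falls off the work surface, if the arm or the gripper's body presses on something with over 40 N, if the wrist force passes 120 N, or if a joint passes its speed limit or range.

## Working session

There is one attempt and no reset: what is moved stays moved. The work goes in short steps, Python scripts to look and compute and a shell command to move; the robot and the scene stay as the last step left them, time stands still between calls to the robot, and variables do not carry over. Pictures are saved under pics/ and viewed, and the job is handed in when it is done.

```bash
ls; mkdir -p pics; python3 - <<'E'
from rig import sensors, imaging, ctrl
import cv2, numpy as np
print(sensors.sense())
for n in ["scene","top","wrist"]:
    p,d=imaging.capture(n); cv2.imwrite(f"pics/a_{n}.png",p[:,:,::-1]); np.save(f"pics/a_{n}_d.npy",d)
    c=imaging.camera_params(n); print(n,c)
E
```

```text
pics
{'time_s': 0.0, 'joints': array([ 9.29594081e-01,  3.13474085e-01,  1.49843919e+00, -6.49242567e-06,
        1.33100734e+00, -2.23399704e-01]), 'dq': array([-0.00097425,  0.0005674 ,  0.00049322,  0.00082574, -0.00067412,
       -0.00092055]), 'tau': array([ 9.87504536e-04, -4.12264967e+01, -2.59743404e+01, -1.25649899e-04,
        4.10784371e-03,  2.81094538e-05]), 'eef_pos': array([212.87377602, 479.62234924, 230.72196336]), 'ee_rot': array([-2.75318755e-04,  2.07384381e-01,  9.78259310e-01, -6.04216777e-04]), 'force': array([0.5589342 , 0.04480338, 0.14462624]), 'wrist_torque': array([-0.08134601,  0.01402261, -0.00063458]), 'grip_width': 0.998072175849619}
scene {'intrinsics': array([[460.64996506,   0.        , 281.8462995 ],
       [  0.        , 460.64996506, 208.83975284],
       [  0.        ,   0.        ,   1.        ]]), 'R': array([[-0.30550324,  0.95202517, -0.01777195],
       [ 0.65124769,  0.19529528, -0.73330498],
       [-0.69465403, -0.23560098, -0.67966754]]), 't': array([ 115.65356511, -285.1401443 , 1537.36946122])}
top {'intrinsics': array([[475.84580363,   0.        , 286.56117436],
       [  0.        , 475.84580363, 197.87327509],
       [  0.        ,   0.        ,   1.        ]]), 'R': array([[ 0.02657898, -0.99954382,  0.01434225],
       [-0.98166889, -0.02880705, -0.18840474],
       [ 0.18873195, -0.00907174, -0.98198674]]), 't': array([  43.30504536,  567.10629933, 1229.54919351])}
wrist {'intrinsics': array([[330.75945236,   0.        , 279.0452284 ],
       [  0.        , 330.75945236, 210.05453745],
       [  0.        ,   0.        ,   1.        ]]), 'R': array([[ 0.40527444,  0.91419379, -0.00152897],
       [ 0.87923036, -0.38931547,  0.27456773],
       [ 0.25041286, -0.1126196 , -0.96156655]]), 't': array([-526.29889523,  -36.77799707,  378.02366374])}
```

View pics/a_scene.png

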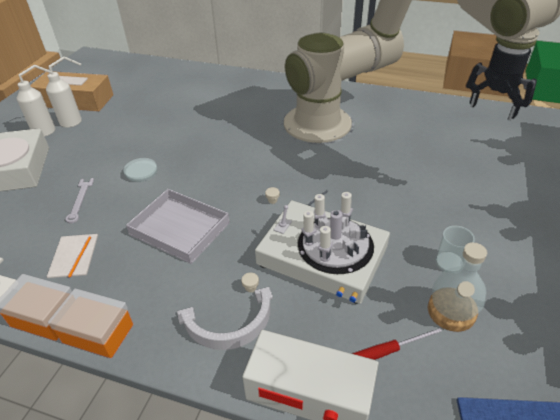

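View pics/a_top.png

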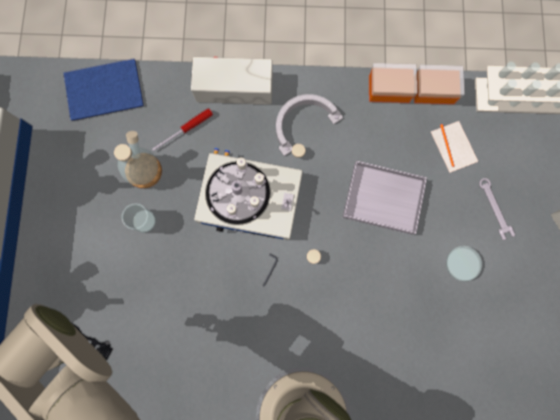

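View pics/a_wrist.png

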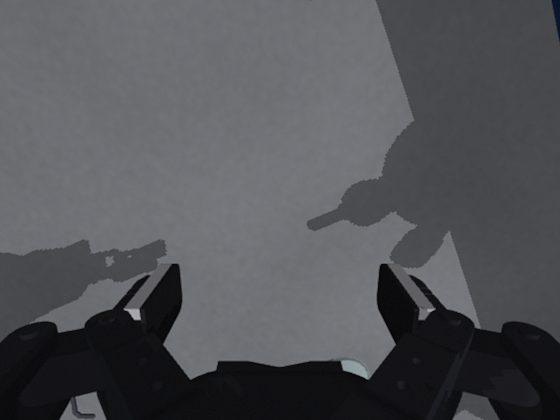

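The scene shows the pump (rotor ~(237,192) in top), toggle ~(289,200), tray ~(386,197), beaker ~(138,217), flask ~(143,168). About four rollers are visible. I'll zoom in next.

```bash
cat > h.py <<'E'
import numpy as np, cv2
from rig import sensors, imaging, ctrl
def P(name):
    c=imaging.camera_params(name); return c["intrinsics"],c["R"],c["t"]
def ray(name,u,v,z,cp=None):
    K,R,t=cp or P(name); C=-R.T@t; d=R.T@np.linalg.solve(K,[u,v,1.]); return C+d*(z-C[2])/d[2]
def pt(name,u,v,dep,cp=None):
    K,R,t=cp or P(name); return R.T@(np.linalg.solve(K,[u,v,1.])*dep-t)
def cloud(name,d,cp=None):
    K,R,t=cp or P(name); v,u=np.mgrid[:d.shape[0],:d.shape[1]]
    c=np.stack([(u-K[0,2])/K[0,0]*d,(v-K[1,2])/K[1,1]*d,d],-1); return (c-t)@R
def proj(name,X,cp=None):
    K,R,t=cp or P(name); q=K@(R@np.asarray(X,float)+t); return q[:2]/q[2]
E
python3 - <<'E'
from h import *
a=cv2.imread("pics/a_top.png"); b=cv2.imread("pics/a_scene.png")
cv2.imwrite("pics/z1.png",cv2.resize(a[140:250,180:320],None,fx=5.5,fy=5.4,interpolation=cv2.INTER_CUBIC)[:600])
cv2.imwrite("pics/z2.png",cv2.resize(b[180:310,250:400],None,fx=4.6,fy=4.6,interpolation=cv2.INTER_CUBIC))
for n in["top","scene"]:
    d=np.load(f"pics/a_{n}_d.npy"); X=cloud(n,d)
    m=(d>0)&(abs(X[...,2]-60)<4)&(X[...,0]>250)&(X[...,0]<700)&(abs(X[...,1])<350)
    n_,l,s,c=cv2.connectedComponentsWithStats(m.astype(np.uint8)); i=1+np.argmax(s[1:,4])
    q=X[l==i]; print(n,s[i],np.median(q[:,2]),cv2.minAreaRect(q[:,:2].astype(np.float32)))
    m=(d>0)&(X[...,2]>150-8)&(X[...,2]<170)&(X[...,0]>250)&(X[...,0]<700)&(X[...,1]<350)&(X[...,1]>-100)
    n_,l,s,c=cv2.connectedComponentsWithStats(m.astype(np.uint8))
    for j in range(1,n_):
        if s[j,4]>5: q=X[l==j]; print(s[j,4],c[j],np.median(q,0))
E
```

```text
top [ 194  153  108   85 3612] 60.22672810647721 ((570.9373779296875, 161.9627685546875), (259.7111511230469, 191.80897521972656), 80.75553131103516)
73 [240.95890411 162.09589041] [632.3833674  176.3734485  160.97900255]
70 [258.81428571 177.32857143] [595.47553885 130.25671132 159.42182735]
91 [236.03296703 185.07692308] [574.58338763 186.53260534 155.58888128]
68 [254.05882353 200.42647059] [537.05380702 140.12691683 159.84346139]
72 [231.05555556 208.19444444] [515.25669692 195.27937598 162.31434605]
scene [ 255  200  135   91 3606] 60.8638354268077 ((568.5997314453125, 161.12950134277344), (260.3170471191406, 192.5167694091797), 80.71013641357422)
114 [345.47368421 197.83333333] [519.96493308 196.43621713 159.62057058]
105 [318.67619048 199.45714286] [539.56321438 140.569162   157.02881545]
115 [307.53913043 216.15652174] [598.92000087 130.99733418 158.04913397]
127 [335.49606299 215.66929134] [577.83321129 187.52702109 154.61741692]
126 [324.56349206 232.3968254 ] [637.28543427 177.88024707 160.27864522]
```

View pics/z1.png

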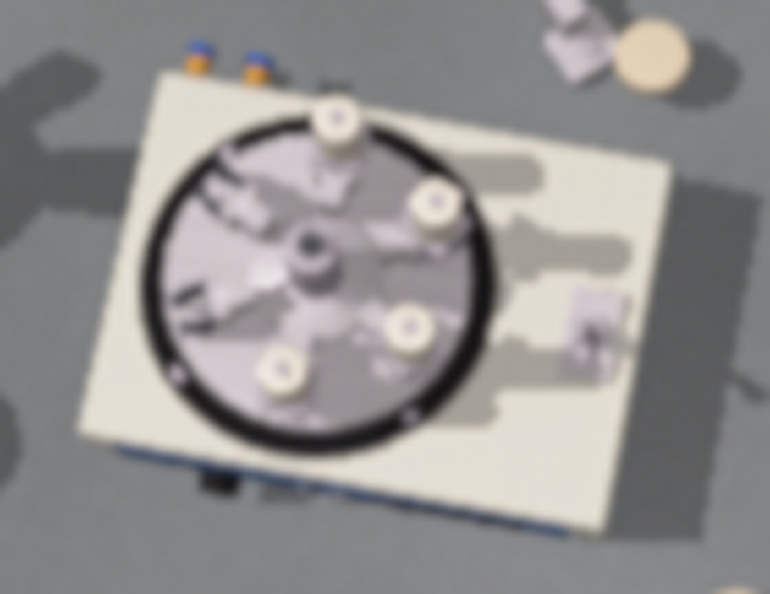

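View pics/z2.png

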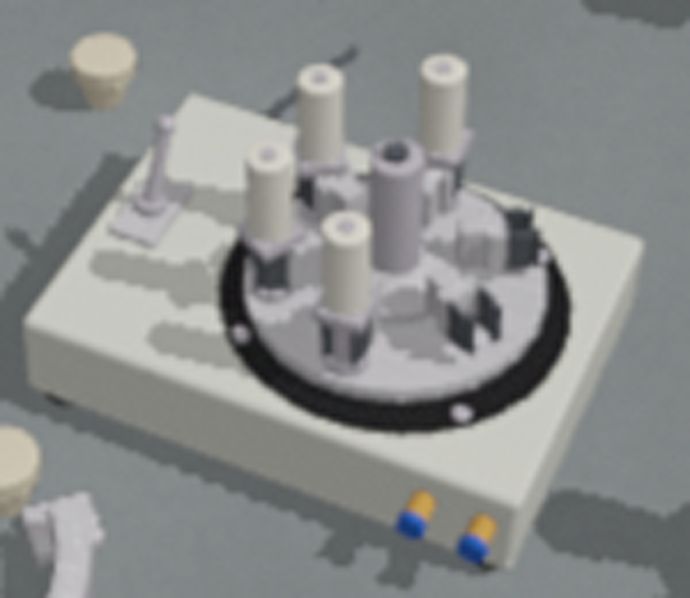

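Both views show four fitted rollers at about 0°, −60°, −120° and 180° in the pump frame. The two clips on the +y side are empty. Next I'll refine the positions of the rollers, toggle and tray.

```bash
cat > meas.py <<'E'
from h import *
def tray(n,d):
    X=cloud(n,d); m=(d>0)&(X[...,2]>24)&(X[...,2]<45)&(X[...,0]>330)&(X[...,0]<800)&(X[...,1]<10)&(X[...,1]>-420)
    m=cv2.morphologyEx(m.astype(np.uint8),cv2.MORPH_CLOSE,np.ones((3,3)))
    k,l,s,c=cv2.connectedComponentsWithStats(m)
    for i in range(1,k):
        if s[i,4]>60:
            q=X[(l==i)&(abs(X[...,2]-35)<11)]; print(n,"tray?",s[i],np.round(q.mean(0)),cv2.minAreaRect(q[:,:2].astype(np.float32)))
E
python3 - <<'E'
from meas import *
ps={}
for n in["top","scene"]:
    d=np.load(f"pics/a_{n}_d.npy"); X=cloud(n,d); tray(n,d)
    # rollers / post tops via silhouette of high pixels cast on plane
    ps[n]=[]
    for (r,g) in [((632,176),162),((596,130),162),((538,140),162),((517,195),162),((576,187),155)]:
        m=(d>0)&(abs(X[...,2]-g)<4)&(np.hypot(X[...,0]-r[0],X[...,1]-r[1])<18)
        v,u=np.nonzero(m); c=(u.min()+u.max())/2,(v.min()+v.max())/2
        p=ray(n,u.mean(),v.mean(),g); ps[n].append(p); print(n,len(u),np.round(p,1),np.round(X[m].mean(0),1))
    m=(d>0)&(X[...,2]>85)&(X[...,2]<118)&(X[...,0]>480)&(X[...,0]<640)&(X[...,1]<85)&(X[...,1]>0)
    q=X[m]; print("toggle",len(q),q.mean(0),q[q[:,2]>100].mean(0) if (q[:,2]>100).any() else None)
    for nm,lo,hi,yl,yh,x0,x1 in [("tall",150,210,260,500,350,800),("beak",75,98,280,480,350,650)]:
        m=(d>0)&(X[...,2]>lo)&(X[...,2]<hi)&(X[...,1]>yl)&(X[...,1]<yh)&(X[...,0]>x0)&(X[...,0]<x1)
        if m.any(): print(nm,m.sum(),X[m].mean(0),X[m].min(0),X[m].max(0))
a=(np.array(ps["top"])+ps["scene"])/2; print(a.round(1))
th=np.radians([0,-60,-120,180])
# rigid fit
b=60*np.stack([np.cos(th),np.sin(th)],1); b=np.vstack([b,[0,0]])
M,_=cv2.estimateAffinePartial2D(b,a[:,:2]); print(M,np.degrees(np.arctan2(M[1,0],M[0,0])),np.hypot(M[1,0],M[0,0]))
H=b-b.mean(0);G=a[:,:2]-a[:,:2].mean(0)
w=np.arctan2((H[:,0]*G[:,1]-H[:,1]*G[:,0]).sum(),(H*G).sum()); R=np.array([[np.cos(w),-np.sin(w)],[np.sin(w),np.cos(w)]])
o=a[:,:2].mean(0)-R@b.mean(0); print("yaw",np.degrees(w),"origin",o,"res",(a[:,:2]-(b@R.T+o)).round(1).tolist()); print("toggle pivot",R@[0,-135]+o, "tip on",R@[-18.3,-135]+o)
E
```

```text
top tray? [344 161  83  72 482] [ 585. -218.   32.] ((583.4799194335938, -211.97134399414062), (200.8304901123047, 162.1713409423828), 77.73403930664062)
top tray? [307 249  14  14 157] [414. -17.  34.] ((414.6398620605469, -17.467607498168945), (35.34221267700195, 35.28565979003906), 1.4889216423034668)
top tray? [449 248  14  19 121] [ 423. -402.   26.] ((421.7078552246094, -401.3545837402344), (48.386383056640625, 35.28554916381836), 1.319908857345581)
top 55 [634.  176.5 162. ] [634.1 176.6 161.6]
top 47 [596.7 131.1 162. ] [597.  131.2 160.8]
top 49 [537.5 140.5 162. ] [537.7 140.6 160.8]
top 57 [516.  195.7 162. ] [515.9 195.7 162.5]
top 72 [575.4 186.7 155. ] [575.3 186.6 155.5]
toggle 19 [540.16358875  61.06247449 106.13867004] [537.20754786  61.38200383 111.33040144]
tall 373 [650.9029486  458.98362502 182.67545841] [620.46313553 441.29830568 150.00273323] [706.37925255 481.43053064 202.18849805]
beak 337 [564.48108253 442.38266259  87.10896926] [467.8319495  412.44193361  75.08641415] [649.88149867 479.9705481   97.9675875 ]
scene tray? [139 159  16  17 102] [ 404. -403.   
[... 680 characters left out ...]
417  60.16388649 100.30285655] [536.3103165   60.80921637 107.9868232 ]
tall 733 [655.02738135 459.65150063 179.28658298] [616.77866386 442.00130729 150.05014028] [704.7556814  481.91149939 199.72055862]
beak 389 [515.61065664 442.1882212   84.94576661] [459.58057346 412.29685699  75.08895028] [649.98502871 479.95250428  97.87798816]
[[633.8 176.7 162. ]
 [596.3 130.8 162. ]
 [537.3 140.4 162. ]
 [515.7 195.6 162. ]
 [575.2 186.7 155. ]]Traceback (most recent call last):
  File "<stdin>", line 20, in <module>
cv2.error: OpenCV(4.12.0) /io/opencv/modules/calib3d/src/ptsetreg.cpp:1108: error: (-215:Assertion failed) count >= 0 && to.checkVector(2) == count in function 'estimateAffinePartial2D'
```

Both views agree within 1 mm. The pump origin is about (575, 186.7) with yaw about −9.2°, the toggle tip is at (536, 60), and the tray is at (582, −213) with yaw −12°. First I switch the toggle off with closed fingers.

```bash
python3 -m creep '[{"grip":0,"linear":[0,0,0],"rot":[0,0,-0.086]},{"grip":0,"linear":[0,0,0],"rot":[0,0,-0.086]},{"grip":0,"linear":[0,0,0],"rot":[0,0,-0.086]},{"grip":0,"linear":[-20,-21,0],"rot":[0,0,0]},{"grip":0,"linear":[-20,-21,0],"rot":[0,0,0]},{"grip":0,"linear":[-20,-21,0],"rot":[0,0,0]},{"grip":0,"linear":[-20,-21,0],"rot":[0,0,0]},{"grip":0,"linear":[-20,-21,0],"rot":[0,0,0]},{"grip":0,"linear":[-20,-21,0],"rot":[0,0,0]},{"grip":0,"linear":[-20,-21,0],"rot":[0,0,0]},{"grip":0,"linear":[-20,-21,0],"rot":[0,0,0]}]' 40
python3 -m creep '[{"grip":0,"linear":[-20,-21,0],"rot":[0,0,0]},{"grip":0,"linear":[-20,-21,0],"rot":[0,0,0]},{"grip":0,"linear":[-20,-21,0],"rot":[0,0,0]},{"grip":0,"linear":[-20,-21,0],"rot":[0,0,0]},{"grip":0,"linear":[-20,-21,0],"rot":[0,0,0]},{"grip":0,"linear":[-20,-21,0],"rot":[0,0,0]},{"grip":0,"linear":[-20,-21,0],"rot":[0,0,0]},{"grip":0,"linear":[-20,-21,0],"rot":[0,0,0]},{"grip":0,"linear":[0,0,0],"rot":[0,0,0]},{"grip":0,"linear":[0,0,0],"rot":[0,0,0]}]'
```

```text
time_s: 1.07
eef_pos: [344.7, 287.3, 231.2]
ee_rot: [-0.0, 0.08, 0.997, -0.0]
force: [0.5, -0.4, 0.4]
grip_width: -0.0
time_s: 1.9
eef_pos: [475.7, 96.3, 230.9]
ee_rot: [-0.001, 0.081, 0.997, 0.0]
force: [0.1, 0.1, -0.2]
grip_width: 0.002
```

```bash
python3 -m creep '[{"grip":0,"linear":[-23,-25,0],"rot":[0,0,0]},{"grip":0,"linear":[0,0,27],"rot":[0,0,0]},{"grip":0,"linear":[0,0,27],"rot":[0,0,0]},{"grip":0,"linear":[0,0,27],"rot":[0,0,0]},{"grip":0,"linear":[0,0,27],"rot":[0,0,0]},{"grip":0,"linear":[0,0,26],"rot":[0,0,0]},{"grip":0,"linear":[0,0,0],"rot":[0,0,0]},{"grip":0,"linear":[0,0,0],"rot":[0,0,0]}]'
python3 - <<'E'
from h import *
print(sensors.sense()["eef_pos"])
for n in ["scene","wrist"]:
    p,d=imaging.capture(n)
    if n=="scene": p=cv2.resize(p[150:290,220:400],None,fx=4,fy=4)
    cv2.imwrite(f"pics/b_{n}.png",p[:,:,::-1])
E
```

```text
time_s: 2.57
eef_pos: [493.6, 69.6, 97.3]
ee_rot: [-0.001, 0.079, 0.997, 0.0]
force: [-0.0, 0.2, 1.1]
grip_width: -0.001
[493.59177504  69.62569314  97.26466262]
```

View pics/b_scene.png

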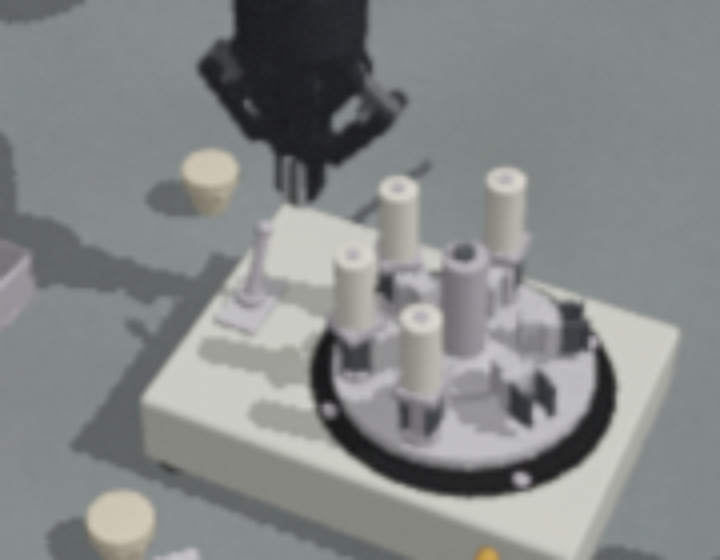

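View pics/b_wrist.png

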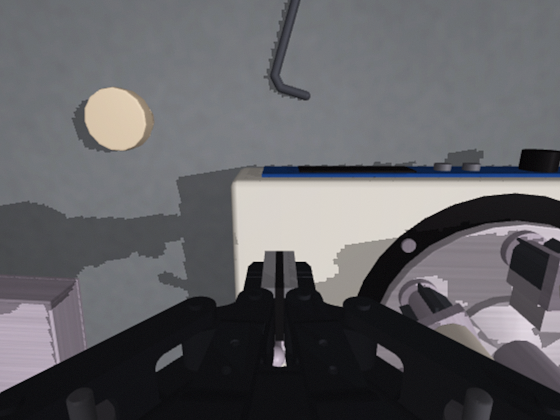

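The fingers line up with the toggle in y (wrist column ~280 for both). I'm pushing towards the back.

```bash
python3 -m creep '[{"grip":0,"linear":[-12,-3,0],"rot":[0,0,0]},{"grip":0,"linear":[-12,0,0],"rot":[0,0,0]},{"grip":0,"linear":[-8,0,0],"rot":[0,0,0]},{"grip":0,"linear":[-6,0,0],"rot":[0,0,0]},{"grip":0,"linear":[-6,0,0],"rot":[0,0,0]},{"grip":0,"linear":[-6,0,0],"rot":[0,0,0]},{"grip":0,"linear":[-5,0,0],"rot":[0,0,0]},{"grip":0,"linear":[-4,0,0],"rot":[0,0,0]},{"grip":0,"linear":[0,0,0],"rot":[0,0,0]},{"grip":0,"linear":[0,0,0],"rot":[0,0,0]}]'
python3 - <<'E'
from h import *
s=sensors.sense();print(s["eef_pos"],s["force"])
for n in ["scene"]:
    p,d=imaging.capture(n)
    if n=="scene": p=cv2.resize(p[150:290,220:400],None,fx=4,fy=4)
    cv2.imwrite(f"pics/c_{n}.png",p[:,:,::-1])
E
```

```text
time_s: 3.5
eef_pos: [552.2, 56.5, 97.2]
ee_rot: [0.0, 0.08, 0.997, -0.0]
force: [-0.8, -0.4, 0.3]
grip_width: -0.004
[552.19539324  56.46698894  97.23874262] [-0.7854998  -0.37516737  0.27427889]
```

View pics/c_scene.png

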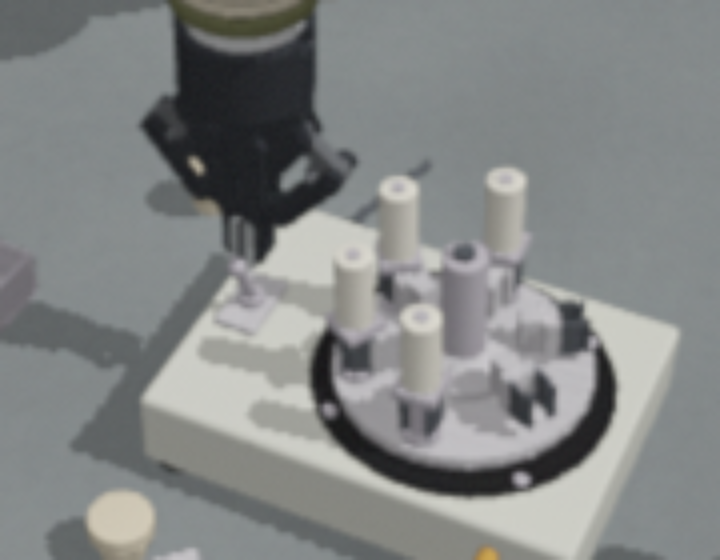

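The toggle is leaning back but may not be fully over. I'll push a little further, watching the force.

```bash
python3 -m creep '[{"grip":0,"linear":[-4,0,0],"rot":[0,0,0]},{"grip":0,"linear":[-3,0,0],"rot":[0,0,0]},{"grip":0,"linear":[0,0,0],"rot":[0,0,0]}]'
python3 -m creep '[{"grip":0,"linear":[-3,0,0],"rot":[0,0,0]},{"grip":0,"linear":[0,0,0],"rot":[0,0,0]}]'
python3 - <<'E'
from h import *
s=sensors.sense();print(s["eef_pos"],s["force"])
p,d=imaging.capture("scene")
p=cv2.resize(p[150:290,220:400],None,fx=4,fy=4)
cv2.imwrite(f"pics/d_scene.png",p[:,:,::-1])
E
```

```text
time_s: 3.8
eef_pos: [554.8, 56.3, 96.6]
ee_rot: [-0.006, 0.079, 0.997, 0.0]
force: [-23.3, 2.4, 12.1]
grip_width: -0.001
time_s: 3.97
eef_pos: [555.4, 56.3, 96.4]
ee_rot: [-0.01, 0.079, 0.997, 0.0]
force: [-35.0, 3.2, 18.5]
grip_width: 0.005
[555.3670328   56.32543664  96.38238158] [-34.96146262   3.15076654  18.50835039]
```

View pics/d_scene.png

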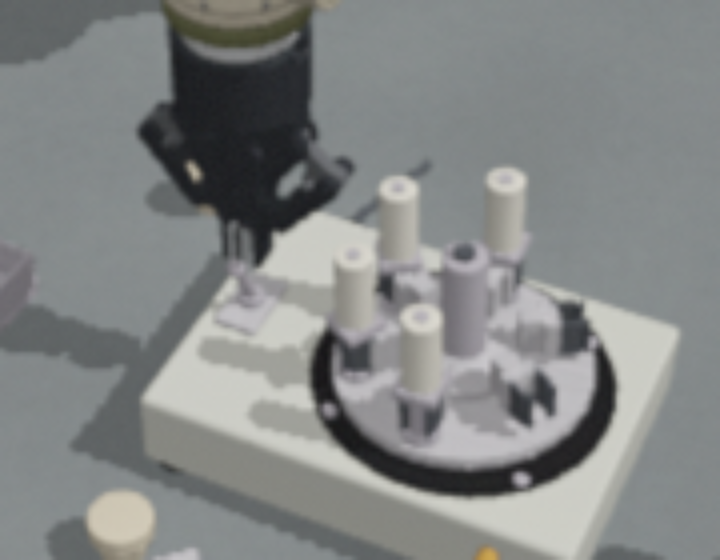

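The force rise (35 N) says the toggle is on its stop. I'm backing off, rising and turning for the first roller (−120°), then looking.

```bash
python3 -m creep '[{"grip":0,"linear":[20,0,0],"rot":[0,0,0]},{"grip":0,"linear":[20,0,-10],"rot":[0,0,0]},{"grip":0,"linear":[0,0,-30],"rot":[0,0,0]},{"grip":46,"linear":[0,0,-30],"rot":[0,0,0]},{"grip":46,"linear":[0,0,-30],"rot":[0,0,0]},{"grip":46,"linear":[0,0,-25],"rot":[0,0,0.104]},{"grip":46,"linear":[0,0,0],"rot":[0,0,0.105]},{"grip":46,"linear":[0,0,0],"rot":[0,0,0.105]},{"grip":46,"linear":[0,0,0],"rot":[0,0,0.105]},{"grip":46,"linear":[0,0,0],"rot":[0,0,0.105]},{"grip":46,"linear":[0,0,0],"rot":[0,0,0]},{"grip":46,"linear":[0,0,0],"rot":[0,0,0]}]'
python3 - <<'E'
from h import *
s=sensors.sense();print(s)
p,d=imaging.capture("scene")
X=cloud("scene",d); m=(d>0)&(X[...,2]>100)&(X[...,2]<118)&(X[...,0]>500)&(X[...,0]<640)&(X[...,1]<85)&(X[...,1]>20)
print(X[m].mean(0),m.sum())
p=cv2.resize(p[150:290,220:400],None,fx=4,fy=4)
cv2.imwrite(f"pics/e_scene.png",p[:,:,::-1])
E
```

```text
time_s: 5.02
eef_pos: [522.5, 61.3, 222.4]
ee_rot: [0.0, 0.334, 0.943, 0.0]
force: [0.2, -0.6, -0.1]
grip_width: 0.539
{'time_s': 5.0167, 'joints': array([-1.06182271e-01,  3.21928580e-01,  1.50905664e+00, -5.55061887e-05,
        1.31021657e+00, -9.96259891e-01]), 'dq': array([-1.69166310e-03,  9.25679276e-04, -3.58210689e-05, -1.69305033e-03,
        6.90623577e-04, -1.77271465e-02]), 'tau': array([ 6.74687326e-04, -4.14871001e+01, -2.58097708e+01, -2.65734434e-04,
       -2.02306270e-03,  3.68320243e-01]), 'eef_pos': array([522.4885394 ,  61.25647968, 222.40301218]), 'ee_rot': array([1.96321540e-04, 3.33819111e-01, 9.42637132e-01, 1.92631702e-05]), 'force': array([ 0.1818929 , -0.6359994 , -0.05421808]), 'wrist_torque': array([-0.00066808,  0.00539528, -0.00452339]), 'grip_width': 0.5389345029876075}
[571.15790299  55.22264291 110.01077878] 20
```

View pics/e_scene.png

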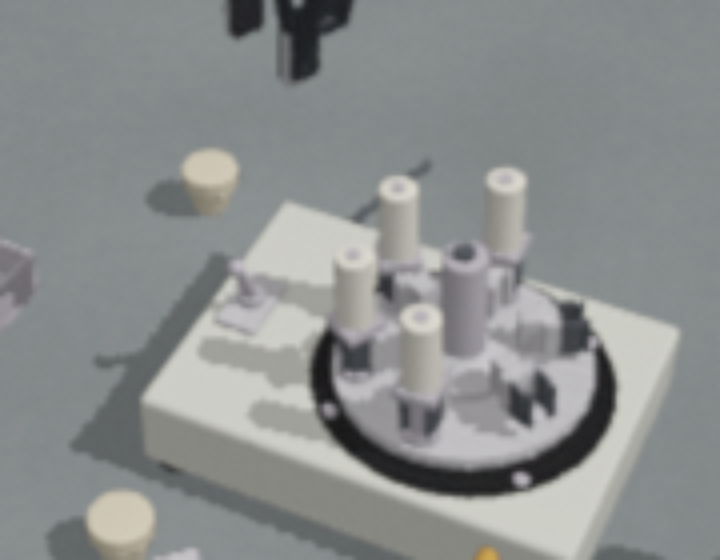

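The toggle tip moved from x 536 to x 571, so the pump is off. Now to roller −120° at (537, 140).

```bash
python3 -m creep '[{"grip":46,"linear":[12.8,23.6,0],"rot":[0,0,0]},{"grip":46,"linear":[12.8,23.6,0],"rot":[0,0,0]},{"grip":46,"linear":[12.7,23.6,0],"rot":[0,0,0]},{"grip":46,"linear":[0,0,20],"rot":[0,0,0]},{"grip":46,"linear":[0,0,0],"rot":[0,0,0]},{"grip":46,"linear":[0,0,0],"rot":[0,0,0]}]' 80
python3 - <<'E'
from h import *
s=sensors.sense();print(s["eef_pos"],s["ee_rot"])
p,d=imaging.capture("wrist")
cp=P("wrist"); X=cloud("wrist",d,cp)
m=(d>0)&(abs(X[...,2]-162)<4)&(np.hypot(X[...,0]-537,X[...,1]-140)<20)
v,u=np.nonzero(m); print(len(u), ray("wrist",u.mean(),v.mean(),162,cp) if len(u) else 0)
cv2.imwrite(f"pics/f_wrist.png",p[:,:,::-1])
E
```

```text
time_s: 5.57
eef_pos: [537.0, 140.2, 201.8]
ee_rot: [-0.001, 0.334, 0.942, -0.0]
force: [0.0, -0.2, 0.1]
grip_width: 0.543
[536.99468052 140.21695961 201.78972965] [-9.14791463e-04  3.34392674e-01  9.42433272e-01 -4.79751975e-04]
919 [537.33275184 141.1576937  162.        ]
```

View pics/f_wrist.png

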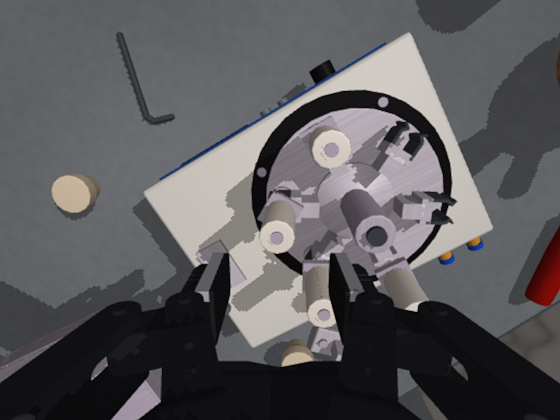

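The wrist view has the roller centred between the fingers (278,237) and measures (537.3, 141.2). Neighbours are clear. I'm going down and gripping.

```bash
python3 -m creep '[{"grip":46,"linear":[0.5,1,25],"rot":[0,0,0]},{"grip":46,"linear":[0,0,25],"rot":[0,0,0]},{"grip":46,"linear":[0,0,20],"rot":[0,0,0]},{"grip":46,"linear":[0,0,13],"rot":[0,0,0]},{"grip":46,"linear":[0,0,0],"rot":[0,0,0]},{"grip":10,"linear":[0,0,0],"rot":[0,0,0]},{"grip":10,"linear":[0,0,0],"rot":[0,0,0]},{"grip":10,"linear":[0,0,0],"rot":[0,0,0]},{"grip":10,"linear":[0,0,0],"rot":[0,0,0]},{"grip":10,"linear":[0,0,0],"rot":[0,0,0]}]' 80
python3 - <<'E'
from h import *
s=sensors.sense();print(s["eef_pos"],s["ee_rot"],s["force"],s["grip_width"]*85.4)
E
```

```text
time_s: 6.45
eef_pos: [538.4, 141.1, 121.1]
ee_rot: [0.001, 0.335, 0.942, 0.0]
force: [-1.1, -2.9, 6.7]
grip_width: 0.239
[538.43696787 141.07075973 121.06827487] [1.42171188e-03 3.35207162e-01 9.42143357e-01 1.77595412e-04] [-1.07871072 -2.87181925  6.72969212] 20.449530454206258
```

```bash
python3 -m creep '[{"grip":10,"linear":[0,-5,0],"rot":[0,0,0]},{"grip":10,"linear":[0,-5,0],"rot":[0,0,0]},{"grip":10,"linear":[0,-5,0],"rot":[0,0,0]},{"grip":10,"linear":[0,-5,0],"rot":[0,0,0]},{"grip":10,"linear":[0,-6,0],"rot":[0,0,0]},{"grip":10,"linear":[0,-7,0],"rot":[0,0,0]},{"grip":10,"linear":[0,-7,0],"rot":[0,0,0]},{"grip":10,"linear":[0,0,0],"rot":[0,0,0]},{"grip":10,"linear":[0,0,0],"rot":[0,0,0]}]'
python3 - <<'E'
from h import *
s=sensors.sense();print(s["eef_pos"],s["ee_rot"],s["force"],s["grip_width"]*85.4)
p,d=imaging.capture("scene")
cv2.imwrite(f"pics/g_scene.png",cv2.resize(p[130:290,200:400],None,fx=3.5,fy=3.5)[:,:,::-1])
E
```

```text
time_s: 7.2
eef_pos: [512.0, 110.1, 119.1]
ee_rot: [-0.0, 0.336, 0.942, -0.0]
force: [-0.5, 1.0, -1.2]
grip_width: 0.238
[511.97175531 110.0590315  119.079131  ] [-4.08259795e-04  3.35540679e-01  9.42025601e-01 -2.28215310e-04] [-0.52972557  1.0091053  -1.18370934] 20.345856230225433
```

View pics/g_scene.png

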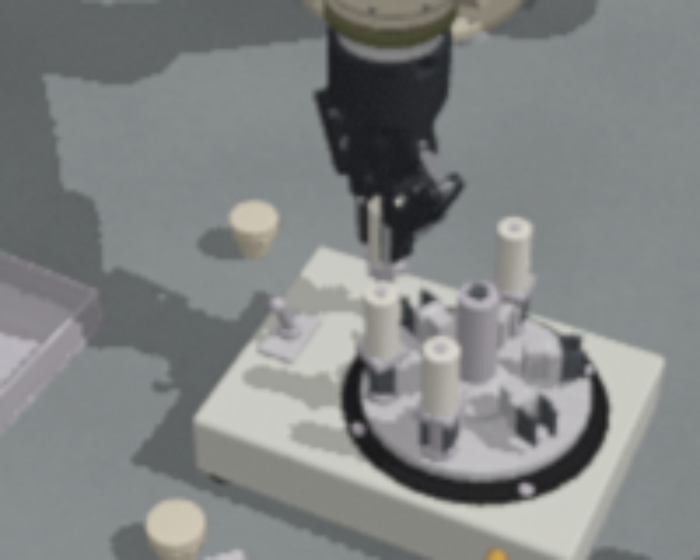

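Roller −120° is out and held. I'm lifting it and carrying it to the tray.

```bash
python3 -m creep '[{"grip":10,"linear":[0,0,-20],"rot":[0,0,0]},{"grip":10,"linear":[0,0,-20],"rot":[0,0,0]},{"grip":10,"linear":[0,0,-20],"rot":[0,0,0]},{"grip":10,"linear":[-17.5,-19.2,0],"rot":[0,0,0]},{"grip":10,"linear":[-17.5,-19.2,0],"rot":[0,0,0]},{"grip":10,"linear":[-17.5,-19.2,0],"rot":[0,0,0]},{"grip":10,"linear":[-17.5,-19.2,0],"rot":[0,0,0]},{"grip":10,"linear":[-17.5,-19.2,0],"rot":[0,0,0]},{"grip":10,"linear":[-17.5,-19.2,0],"rot":[0,0,0]},{"grip":10,"linear":[-17.5,-19.2,0],"rot":[0,0,0]}]'
python3 -m creep '[{"grip":10,"linear":[-17.5,-19.2,0],"rot":[0,0,0]},{"grip":10,"linear":[-17.5,-19.2,0],"rot":[0,0,0]},{"grip":10,"linear":[-17.5,-19.2,0],"rot":[0,0,0]},{"grip":10,"linear":[-17.5,-19.2,0],"rot":[0,0,0]},{"grip":10,"linear":[-17.5,-19.2,0],"rot":[0,0,0]},{"grip":10,"linear":[-17.5,-19.2,0],"rot":[0,0,0]},{"grip":10,"linear":[-17.5,-19.2,0],"rot":[0,0,0]},{"grip":10,"linear":[0,0,0],"rot":[0,0,0]}]'
python3 - <<'E'
from meas import *
s=sensors.sense();print(s["eef_pos"],s["ee_rot"],s["force"],s["grip_width"]*85.4)
for n in["scene","top"]:
    p,d=imaging.capture(n); tray(n,d)
    if n=="scene":cv2.imwrite(f"pics/h_scene.png",p[:,:,::-1])
E
```

```text
time_s: 8.08
eef_pos: [522.5, -72.2, 179.2]
ee_rot: [-0.0, 0.335, 0.942, -0.0]
force: [0.9, 0.0, -1.3]
grip_width: 0.238
time_s: 8.75
eef_pos: [532.3, -256.6, 178.7]
ee_rot: [0.0, 0.337, 0.942, -0.001]
force: [0.1, 0.2, -1.9]
grip_width: 0.24
[ 532.32911649 -256.60084977  178.73230818] [ 1.20291428e-04  3.36784016e-01  9.41581749e-01 -5.67943007e-04] [ 0.10990872  0.21641208 -1.8950639 ] 20.477098429459605
scene tray? [133 159  23  19 165] [ 410. -404.   25.] ((409.0888671875, -399.8511047363281), (39.49779510498047, 89.2978515625), 89.74056243896484)
scene tray? [265 187  14  13 141] [414. -17.  33.] ((411.3909912109375, -17.14955711364746), (36.86407470703125, 38.94682693481445), 83.1526870727539)
scene tray? [126 189 102  68 875] [ 582. -212.   31.] ((578.8428955078125, -212.57359313964844), (204.3421630859375, 165.10023498535156), 78.28175354003906)
top tray? [344 161  72  66 297] [ 603. -171.   33.] ((586.4818115234375, -197.24374389648438), (170.63246154785156, 161.88267517089844), 77.8211441040039)
top tray? [448 246  15  32 197] [ 410. -403.   25.] ((409.5777587890625, -401.16082763671875), (82.83421325683594, 36.06096267700195), 2.475728750228882)
top tray? [307 249  14  14 157] [414. -17.  34.] ((414.6584777832031, -17.225244522094727), (34.88486099243164, 35.06051254272461), 0.6312625408172607)
```

View pics/h_scene.png

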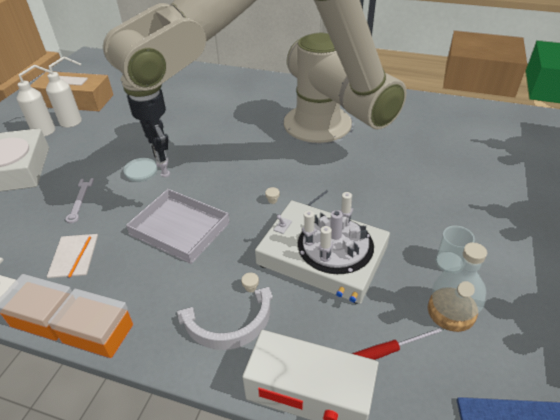

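The tray hasn't moved. I'm setting the roller down.

```bash
python3 -m creep '[{"grip":10,"linear":[0,0,25],"rot":[0,0,0]},{"grip":10,"linear":[0,0,25],"rot":[0,0,0]},{"grip":10,"linear":[0,0,25],"rot":[0,0,0]},{"grip":10,"linear":[0,0,25],"rot":[0,0,0]},{"grip":10,"linear":[0,0,15],"rot":[0,0,0]},{"grip":10,"linear":[0,0,8],"rot":[0,0,0]},{"grip":10,"linear":[0,0,3],"rot":[0,0,0]},{"grip":10,"linear":[0,0,1],"rot":[0,0,0]},{"grip":10,"linear":[0,0,0],"rot":[0,0,0]}]'
```

```text
time_s: 9.6
eef_pos: [533.0, -252.6, 53.2]
ee_rot: [0.001, 0.335, 0.942, -0.0]
force: [0.7, 0.1, 0.8]
grip_width: 0.242
```

```bash
python3 -m creep '[{"grip":10,"linear":[0,0,1.5],"rot":[0,0,0]},{"grip":10,"linear":[0,0,0],"rot":[0,0,0]},{"grip":10,"linear":[0,0,0],"rot":[0,0,0]}]'
```

```text
time_s: 9.85
eef_pos: [533.3, -252.9, 52.6]
ee_rot: [0.001, 0.335, 0.942, -0.0]
force: [-0.5, 1.6, 5.9]
grip_width: 0.236
```

Contact. I'm releasing slowly and rising.

```bash
python3 -m creep '[{"grip":24,"linear":[0,0,0],"rot":[0,0,0]},{"grip":27,"linear":[0,0,0],"rot":[0,0,0]},{"grip":32,"linear":[0,0,0],"rot":[0,0,0]},{"grip":40,"linear":[0,0,0],"rot":[0,0,0]},{"grip":40,"linear":[0,0,-10],"rot":[0,0,0]},{"grip":40,"linear":[0,0,-30],"rot":[0,0,0]},{"grip":40,"linear":[0,0,-35],"rot":[0,0,0]},{"grip":40,"linear":[0,0,-35],"rot":[0,0,0]},{"grip":40,"linear":[0,0,-35],"rot":[0,0,0]},{"grip":46,"linear":[0,0,-32],"rot":[0,0,0]},{"grip":46,"linear":[0,0,0],"rot":[0,0,0]}]'
python3 - <<'E'
from meas import *
s=sensors.sense();print(s["eef_pos"],s["ee_rot"],s["force"],s["grip_width"]*85.4)
p,d=imaging.capture("scene"); tray("scene",d)
cv2.imwrite(f"pics/i_scene.png",cv2.resize(p[150:280,100:260],None,fx=4,fy=4)[:,:,::-1])
E
```

```text
time_s: 10.77
eef_pos: [534.1, -253.8, 235.6]
ee_rot: [0.006, 0.335, 0.942, -0.002]
force: [-0.0, -0.3, 0.4]
grip_width: 0.54
[ 534.14457724 -253.82432398  235.57872911] [ 0.00575935  0.3352059   0.9421256  -0.00178537] [-0.04395777 -0.32014893  0.41657025] 46.11483195231286
scene tray? [135 159  21  18 133] [ 404. -401.   25.] ((405.7089538574219, -399.9148254394531), (37.78034973144531, 82.8943862915039), 89.05239868164062)
scene tray? [265 187  14  13 140] [414. -17.  33.] ((412.22705078125, -17.717254638671875), (39.06513977050781, 35.07650375366211), 16.6951904296875)
scene tray? [118 191 103  69 865] [ 598. -223.   31.] ((593.1315307617188, -227.16537475585938), (205.3273162841797, 162.83755493164062), 77.36302185058594)
```

View pics/i_scene.png

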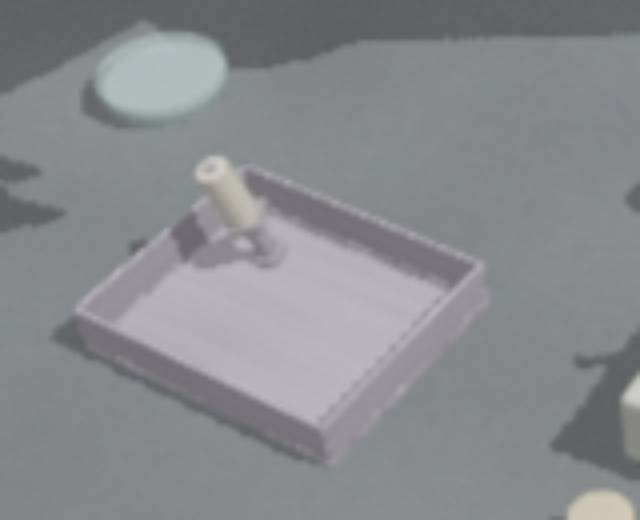

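The tray just got knocked by about (+14, −14) mm and the roller is tipping in it, which is acceptable as long as it stays inside. Next is roller 180° at (516, 196).

```bash
python3 -m creep '[{"grip":46,"linear":[17.5,19.8,0],"rot":[0,0,0]},{"grip":46,"linear":[17.5,19.8,0],"rot":[0,0,0]},{"grip":46,"linear":[17.5,19.8,0],"rot":[0,0,0]},{"grip":46,"linear":[17.5,19.8,0],"rot":[0,0,0]},{"grip":46,"linear":[17.5,19.8,0],"rot":[0,0,0]},{"grip":46,"linear":[17.5,19.8,0],"rot":[0,0,0]},{"grip":46,"linear":[17.5,19.8,0],"rot":[0,0,0]},{"grip":46,"linear":[17.5,19.8,0],"rot":[0,0,0]},{"grip":46,"linear":[17.5,19.8,0],"rot":[0,0,0]},{"grip":46,"linear":[17.5,19.8,0],"rot":[0,0,0]},{"grip":46,"linear":[17.5,19.8,0],"rot":[0,0,0]},{"grip":46,"linear":[17.5,19.8,0],"rot":[0,0,0]}]'
python3 -m creep '[{"grip":46,"linear":[17.5,19.8,0],"rot":[0,0,0]},{"grip":46,"linear":[17.5,19.8,0],"rot":[0,0,0]},{"grip":46,"linear":[17.5,19.8,0],"rot":[0,0,0]},{"grip":46,"linear":[17.5,19.8,0],"rot":[0,0,0]},{"grip":46,"linear":[17.5,19.8,0],"rot":[0,0,0]},{"grip":46,"linear":[0,0,0],"rot":[0,0,0.115]},{"grip":46,"linear":[0,0,0],"rot":[0,0,0.115]},{"grip":46,"linear":[0,0,0],"rot":[0,0,0.115]},{"grip":46,"linear":[0,0,0],"rot":[0,0,0.115]},{"grip":46,"linear":[0,0,0],"rot":[0,0,0.115]}]'
python3 -m creep '[{"grip":46,"linear":[0,0,0],"rot":[0,0,0.115]},{"grip":46,"linear":[0,0,0],"rot":[0,0,0.115]},{"grip":46,"linear":[0,0,0],"rot":[0,0,0.115]},{"grip":46,"linear":[0,0,0],"rot":[0,0,0.117]},{"grip":46,"linear":[0,0,30],"rot":[0,0,0]},{"grip":46,"linear":[0,0,0],"rot":[0,0,0]},{"grip":46,"linear":[0,0,0],"rot":[0,0,0]}]'
cat > wr.py <<'E'
import sys
from h import *
x,y=float(sys.argv[1]),float(sys.argv[2])
s=sensors.sense();q=s["ee_rot"];a=2*np.arctan2(q[2],q[1])-np.pi/2
print(s["eef_pos"],"ydir",np.degrees(a))
p,d=imaging.capture("wrist"); cp=P("wrist"); X=cloud("wrist",d,cp)
m=(d>0)&(abs(X[...,2]-162)<4)&(np.hypot(X[...,0]-x,X[...,1]-y)<20)
v,u=np.nonzero(m); print(len(u))
if len(u):
    r=ray("wrist",u.mean(),v.mean(),162,cp); print("roller",r)
    e=np.array([r[0],r[1]])-s["eef_pos"][:2]; print("tool dx,dy",e@[-np.sin(a),np.cos(a)],e@[np.cos(a),np.sin(a)])
cv2.imwrite(f"pics/{sys.argv[3]}.png",p[:,:,::-1])
E
python3 wr.py 516 196 j_wrist
```

```text
time_s: 11.82
eef_pos: [519.2, 65.4, 227.2]
ee_rot: [-0.001, 0.335, 0.942, -0.0]
force: [-0.2, -0.1, 0.6]
grip_width: 0.543
time_s: 12.65
eef_pos: [514.1, 196.2, 227.1]
ee_rot: [-0.001, 0.591, 0.807, -0.001]
force: [0.4, 0.1, 0.9]
grip_width: 0.536
time_s: 13.23
eef_pos: [513.6, 196.0, 196.7]
ee_rot: [-0.001, 0.758, 0.652, -0.002]
force: [0.1, -0.4, 0.0]
grip_width: 0.539
[513.63957124 195.99742797 196.73809015] ydir -8.555097980151668
1079
roller [517.58204626 198.62530988 162.        ]
tool dx,dy 3.1851264119879756 3.5076833286074596
```

View pics/j_wrist.png

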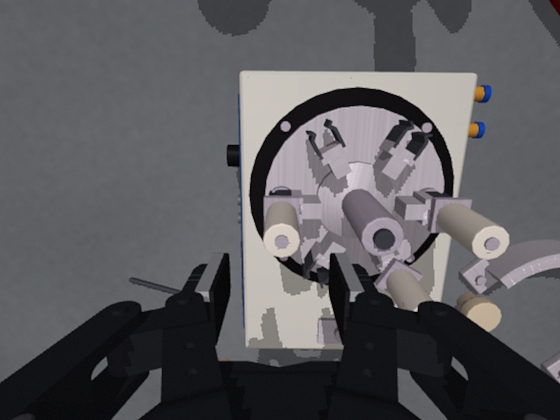

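The wrist view shows the roller at (282,240), between the fingers with a small offset. I'll correct and grip.

```bash
python3 -m creep '[{"grip":46,"linear":[1.5,2.5,20],"rot":[0,0,0]},{"grip":46,"linear":[0,0,25],"rot":[0,0,0]},{"grip":46,"linear":[0,0,20],"rot":[0,0,0]},{"grip":46,"linear":[0,0,12],"rot":[0,0,0]},{"grip":46,"linear":[0,0,0],"rot":[0,0,0]},{"grip":10,"linear":[0,0,0],"rot":[0,0,0]},{"grip":10,"linear":[0,0,0],"rot":[0,0,0]},{"grip":10,"linear":[0,0,0],"rot":[0,0,0]},{"grip":10,"linear":[0,0,0],"rot":[0,0,0]},{"grip":10,"linear":[0,0,0],"rot":[0,0,0]}]' 80
python3 -m creep '[{"grip":10,"linear":[0,-5,0],"rot":[0,0,0]},{"grip":10,"linear":[0,-5,0],"rot":[0,0,0]},{"grip":10,"linear":[0,-5,0],"rot":[0,0,0]},{"grip":10,"linear":[0,-5,0],"rot":[0,0,0]},{"grip":10,"linear":[0,-6,0],"rot":[0,0,0]},{"grip":10,"linear":[0,-7,0],"rot":[0,0,0]},{"grip":10,"linear":[0,-7,0],"rot":[0,0,0]},{"grip":10,"linear":[0,0,0],"rot":[0,0,0]},{"grip":10,"linear":[0,0,0],"rot":[0,0,0]}]'
python3 -m creep '[{"grip":10,"linear":[0,0,-25],"rot":[0,0,0]},{"grip":10,"linear":[0,0,-25],"rot":[0,0,0]},{"grip":10,"linear":[0,0,-25],"rot":[0,0,0]},{"grip":10,"linear":[0,0,0],"rot":[0,0,0]}]'
python3 - <<'E'
from meas import *
s=sensors.sense();print(s["eef_pos"],s["ee_rot"],s["force"],s["grip_width"]*85.4)
p,d=imaging.capture("scene");tray("scene",d)
cv2.imwrite(f"pics/k_scene.png",p[:,:,::-1])
p,d=imaging.capture("top");tray("top",d)
E
```

```text
time_s: 14.12
eef_pos: [516.6, 197.7, 122.7]
ee_rot: [-0.0, 0.758, 0.652, -0.0]
force: [-7.3, 0.4, 7.2]
grip_width: 0.243
time_s: 14.87
eef_pos: [477.0, 203.4, 120.6]
ee_rot: [-0.0, 0.758, 0.652, -0.0]
force: [0.7, -0.4, -1.1]
grip_width: 0.242
time_s: 15.2
eef_pos: [479.5, 203.6, 200.2]
ee_rot: [0.002, 0.758, 0.652, 0.003]
force: [0.5, 0.7, 0.1]
grip_width: 0.242
[479.53578625 203.61202591 200.22039601] [0.00188669 0.75806615 0.65216704 0.00321032] [0.52400665 0.67233454 0.0540667 ] 20.663438648613237
scene tray? [139 159  16  17  85] [ 401. -404.   25.] ((400.032470703125, -404.47369384765625), (75.03910827636719, 29.524242401123047), 13.096168518066406)
scene tray? [265 187  14  13 140] [414. -17.  33.] ((411.9537048339844, -16.80645179748535), (40.61211395263672, 35.48396301269531), 41.91017532348633)
scene tray? [ 118  191  103   69 1013] [ 596. -233.   31.] ((593.1055908203125, -226.6613006591797), (203.9976348876953, 162.7930145263672), 77.38226318359375)
top tray? [349 156  83  73 493] [ 599. -232.   33.] ((596.846923828125, -226.45458984375), (200.9071807861328, 162.2935791015625), 77.30280303955078)
top tray? [409 180  16  18 119] [ 607. -300.   27.] ((605.2197265625, -301.1004943847656), (23.497936248779297, 61.124977111816406), 45.2793083190918)
top tray? [448 247  15  30 200] [ 414. -402.   25.] ((409.8520202636719, -400.50433349609375), (78.120361328125, 38.18444061279297), 0.4986546039581299)
top tray? [307 249  14  14 157] [414. -17.  34.] ((414.7691955566406, -17.420530319213867), (35.3836784362793, 35.29167175292969), 1.6818820238113403)
```

View pics/k_scene.png

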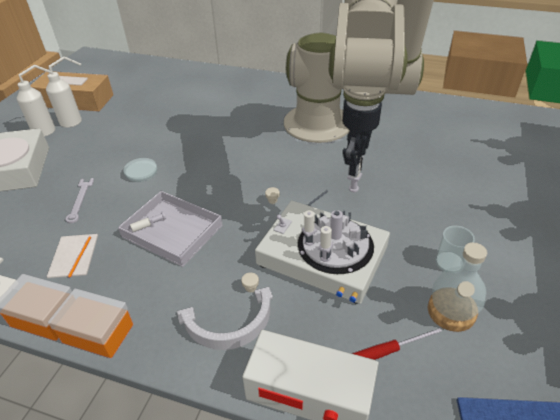

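Roller C lies inside the tray (~(155,220) in scene), and the second roller is held. The tray is now at (595, −226.5), yaw −12.7°. I'll stand the second at tray (−40, +45), which is world (566, −174).

```bash
python3 -m creep '[{"grip":10,"linear":[-25.8,10.1,0],"rot":[0,0,0]},{"grip":10,"linear":[-25.8,10.1,0],"rot":[0,0,0]},{"grip":10,"linear":[-25.8,10.1,0],"rot":[0,0,0]},{"grip":10,"linear":[-25.8,10.1,0],"rot":[0,0,0]},{"grip":10,"linear":[-25.8,10.1,0],"rot":[0,0,0]},{"grip":10,"linear":[-25.8,10.1,0],"rot":[0,0,0]},{"grip":10,"linear":[-25.8,10.1,0],"rot":[0,0,0]}]'
python3 -m creep '[{"grip":10,"linear":[-25.8,10.1,0],"rot":[0,0,0]},{"grip":10,"linear":[-25.8,10.1,0],"rot":[0,0,0]},{"grip":10,"linear":[-25.8,10.1,0],"rot":[0,0,0]},{"grip":10,"linear":[-25.8,10.1,0],"rot":[0,0,0]},{"grip":10,"linear":[-25.8,10.1,0],"rot":[0,0,0]},{"grip":10,"linear":[-25.8,10.1,0],"rot":[0,0,0]},{"grip":10,"linear":[-25.8,10.1,0],"rot":[0,0,0]},{"grip":10,"linear":[0,0,0],"rot":[0,0,0]},{"grip":10,"linear":[0,0,0],"rot":[0,0,0]},{"grip":10,"linear":[0,0,0],"rot":[0,0,0]}]'
python3 - <<'E'
from meas import *
s=sensors.sense();print(s["eef_pos"],s["ee_rot"],s["force"],s["grip_width"]*85.4)
p,d=imaging.capture("scene");tray("scene",d)
cv2.imwrite(f"pics/l_scene.png",cv2.resize(p[120:280,60:260],None,fx=3.5,fy=3.5)[:,:,::-1])
E
```

```text
time_s: 15.88
eef_pos: [520.1, 12.8, 194.1]
ee_rot: [-0.001, 0.758, 0.652, -0.001]
force: [-0.0, 0.6, -2.5]
grip_width: 0.24
time_s: 16.72
eef_pos: [563.0, -174.4, 194.4]
ee_rot: [-0.001, 0.758, 0.652, -0.0]
force: [-1.3, -0.5, -0.4]
grip_width: 0.236
[ 563.022658   -174.37330189  194.42314532] [-1.30366674e-03  7.58095500e-01  6.52142152e-01 -3.54544990e-04] [-1.34807158 -0.46927955 -0.39334905] 20.117870003026212
scene tray? [135 160  21  18 174] [ 408. -402.   25.] ((408.4716796875, -399.4283752441406), (82.02195739746094, 40.284217834472656), 0.599145770072937)
scene tray? [265 187  14  13 140] [414. -17.  33.] ((411.2354736328125, -17.367591857910156), (36.874366760253906, 38.16565704345703), 84.93958282470703)
scene tray? [ 118  191  103   69 1011] [ 597. -233.   31.] ((592.8264770507812, -226.9284210205078), (204.92535400390625, 165.13063049316406), 77.1702880859375)
```

View pics/l_scene.png

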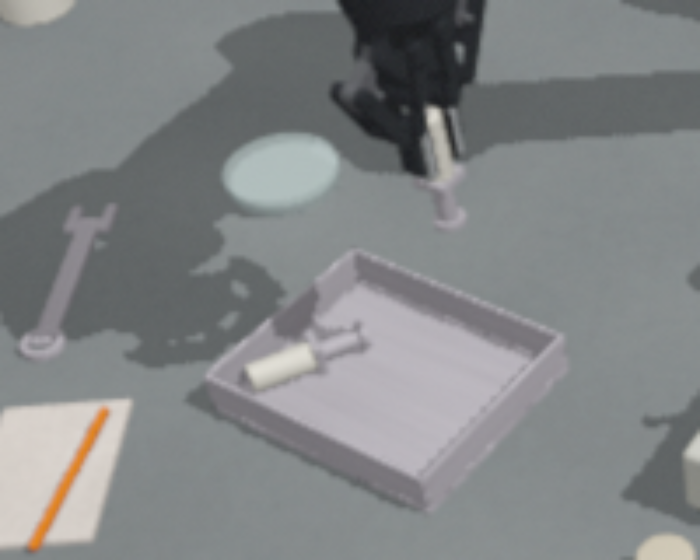

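```bash
python3 -m creep '[{"grip":10,"linear":[0,1,30],"rot":[0,0,0]},{"grip":10,"linear":[0,0,30],"rot":[0,0,0]},{"grip":10,"linear":[0,0,30],"rot":[0,0,0]},{"grip":10,"linear":[0,0,25],"rot":[0,0,0]},{"grip":10,"linear":[0,0,13],"rot":[0,0,0]},{"grip":10,"linear":[0,0,7],"rot":[0,0,0]},{"grip":10,"linear":[0,0,4],"rot":[0,0,0]},{"grip":10,"linear":[0,0,2],"rot":[0,0,0]},{"grip":10,"linear":[0,0,0],"rot":[0,0,0]},{"grip":10,"linear":[0,0,0],"rot":[0,0,0]}]'
```

```text
time_s: 17.6
eef_pos: [564.9, -175.2, 55.8]
ee_rot: [0.001, 0.758, 0.652, 0.0]
force: [0.5, -0.2, -1.4]
grip_width: 0.238
```

```bash
python3 -m creep '[{"grip":10,"linear":[0,0,3],"rot":[0,0,0]},{"grip":10,"linear":[0,0,1],"rot":[0,0,0]},{"grip":10,"linear":[0,0,0],"rot":[0,0,0]},{"grip":10,"linear":[0,0,0],"rot":[0,0,0]}]'
```

```text
time_s: 17.93
eef_pos: [565.1, -175.4, 51.9]
ee_rot: [0.001, 0.758, 0.652, 0.0]
force: [-1.2, 0.8, 5.1]
grip_width: 0.235
```

```bash
python3 -m creep '[{"grip":24,"linear":[0,0,0],"rot":[0,0,0]},{"grip":27,"linear":[0,0,0],"rot":[0,0,0]},{"grip":32,"linear":[0,0,0],"rot":[0,0,0]},{"grip":40,"linear":[0,0,0],"rot":[0,0,0]},{"grip":40,"linear":[0,0,-10],"rot":[0,0,0]},{"grip":40,"linear":[0,0,-30],"rot":[0,0,0]},{"grip":40,"linear":[0,0,-35],"rot":[0,0,0]},{"grip":40,"linear":[0,0,-35],"rot":[0,0,0]},{"grip":46,"linear":[0,0,-35],"rot":[0,0,0]},{"grip":46,"linear":[0,0,-15],"rot":[0,0,0]},{"grip":46,"linear":[0,0,0],"rot":[0,0,0]}]'
python3 - <<'E'
from meas import *
s=sensors.sense();print(s["eef_pos"],s["force"],s["grip_width"]*85.4)
p,d=imaging.capture("scene")
cv2.imwrite(f"pics/m_scene.png",cv2.resize(p[120:280,60:260],None,fx=3.5,fy=3.5)[:,:,::-1])
E
python3 -m creep '[{"grip":46,"linear":[25.6,1.1,0],"rot":[0,0,0]},{"grip":46,"linear":[25.6,1.1,0],"rot":[0,0,0]},{"grip":46,"linear":[25.6,1.1,0],"rot":[0,0,0]},{"grip":46,"linear":[25.6,1.1,0],"rot":[0,0,0]},{"grip":46,"linear":[25.6,1.1,0],"rot":[0,0,0]},{"grip":46,"linear":[25.6,1.1,0],"rot":[0,0,0]},{"grip":46,"linear":[25.6,1.1,0],"rot":[0,0,0]}]'
python3 -m creep '[{"grip":46,"linear":[25.6,1.1,0],"rot":[0,0,0]},{"grip":46,"linear":[25.6,1.1,0],"rot":[0,0,0]},{"grip":46,"linear":[25.6,1.1,0],"rot":[0,0,0]},{"grip":46,"linear":[25.6,1.1,0],"rot":[0,0,0]},{"grip":46,"linear":[25.6,1.1,0],"rot":[0,0,0]},{"grip":46,"linear":[25.6,1.1,0],"rot":[0,0,0]},{"grip":46,"linear":[25.6,1.1,0],"rot":[0,0,0]},{"grip":46,"linear":[0,0,0],"rot":[0,0,0]},{"grip":46,"linear":[0,0,0],"rot":[0,0,0]},{"grip":46,"linear":[0,0,0],"rot":[0,0,0]}]'
python3 wr.py 634 177 n_wrist
```

```text
time_s: 18.85
eef_pos: [565.7, -175.8, 215.9]
ee_rot: [0.004, 0.758, 0.652, 0.001]
force: [0.6, -0.1, 0.2]
grip_width: 0.541
[ 565.71865585 -175.7544453   215.90257526] [ 0.63328455 -0.05395058  0.17838296] 46.231786381094444
time_s: 19.48
eef_pos: [598.4, 2.2, 209.4]
ee_rot: [-0.001, 0.758, 0.652, -0.001]
force: [-0.4, -0.1, 0.3]
grip_width: 0.537
time_s: 20.32
eef_pos: [632.9, 176.4, 209.7]
ee_rot: [-0.0, 0.758, 0.652, -0.001]
force: [-0.5, -0.8, 0.7]
grip_width: 0.539
[632.90140011 176.40741023 209.68313001] ydir -8.602320864956425
933
roller [635.56267456 179.32810263 162.        ]
tool dx,dy 3.2858967314997396 2.1944722541085877
```

View pics/m_scene.png

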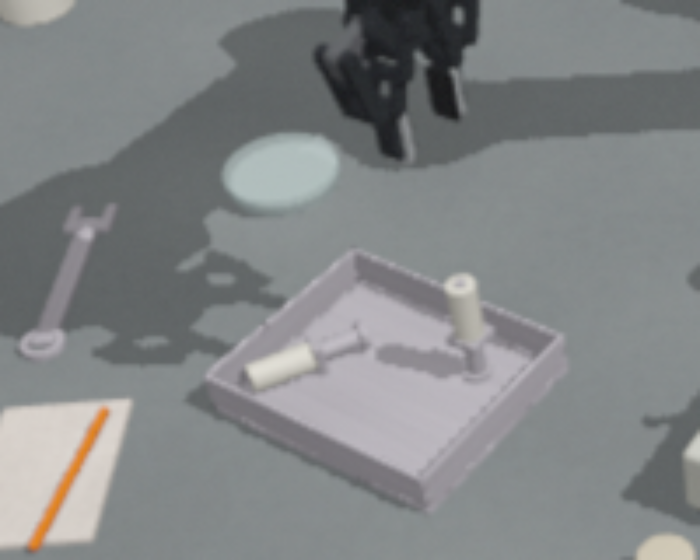

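View pics/n_wrist.png

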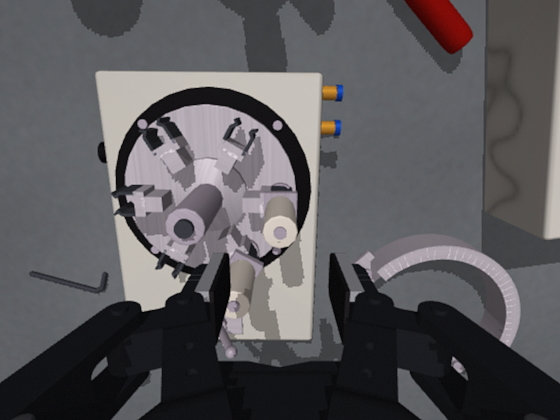

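The second roller stands in the tray. Roller 0° is centred in the wrist view. Gripping, pulling along +y, lifting.

```bash
python3 -m creep '[{"grip":46,"linear":[1.5,1.5,25],"rot":[0,0,0]},{"grip":46,"linear":[0,0,30],"rot":[0,0,0]},{"grip":46,"linear":[0,0,23],"rot":[0,0,0]},{"grip":46,"linear":[0,0,12],"rot":[0,0,0]},{"grip":46,"linear":[0,0,0],"rot":[0,0,0]},{"grip":10,"linear":[0,0,0],"rot":[0,0,0]},{"grip":10,"linear":[0,0,0],"rot":[0,0,0]},{"grip":10,"linear":[0,0,0],"rot":[0,0,0]},{"grip":10,"linear":[0,0,0],"rot":[0,0,0]},{"grip":10,"linear":[0,0,0],"rot":[0,0,0]}]' 80
python3 -m creep '[{"grip":10,"linear":[0,5,0],"rot":[0,0,0]},{"grip":10,"linear":[0,5,0],"rot":[0,0,0]},{"grip":10,"linear":[0,5,0],"rot":[0,0,0]},{"grip":10,"linear":[0,5,0],"rot":[0,0,0]},{"grip":10,"linear":[0,6,0],"rot":[0,0,0]},{"grip":10,"linear":[0,7,0],"rot":[0,0,0]},{"grip":10,"linear":[0,7,0],"rot":[0,0,0]},{"grip":10,"linear":[0,0,0],"rot":[0,0,0]},{"grip":10,"linear":[0,0,0],"rot":[0,0,0]}]'
python3 -m creep '[{"grip":10,"linear":[0,0,-25],"rot":[0,0,0]},{"grip":10,"linear":[0,0,-25],"rot":[0,0,0]},{"grip":10,"linear":[0,0,-25],"rot":[0,0,0]},{"grip":10,"linear":[0,0,-25],"rot":[0,0,0]},{"grip":10,"linear":[0,0,0],"rot":[0,0,0]}]'
python3 - <<'E'
from meas import *
s=sensors.sense();print(s["eef_pos"],s["ee_rot"],s["force"],s["grip_width"]*85.4)
p,d=imaging.capture("scene");tray("scene",d)
cv2.imwrite(f"pics/o_scene.png",p[:,:,::-1])
p,d=imaging.capture("top");tray("top",d)
E
```

```text
time_s: 21.2
eef_pos: [635.6, 178.2, 122.8]
ee_rot: [0.001, 0.758, 0.652, 0.001]
force: [-2.9, -1.1, 5.9]
grip_width: 0.237
time_s: 21.95
eef_pos: [674.6, 172.1, 120.8]
ee_rot: [0.0, 0.758, 0.652, 0.0]
force: [-0.1, -0.0, -1.4]
grip_width: 0.238
time_s: 22.37
eef_pos: [675.7, 172.5, 227.0]
ee_rot: [0.003, 0.758, 0.652, 0.004]
force: [0.1, 0.0, 0.0]
grip_width: 0.236
[675.67607406 172.52444358 226.9960242 ] [0.00277543 0.75800019 0.65223734 0.00380336] [0.1010063  0.0162707  0.01514089] 20.185289633514458
scene tray? [134 160  22  18 139] [ 410. -404.   25.] ((409.09832763671875, -400.5260925292969), (36.63499069213867, 85.8669662475586), 86.31744384765625)
scene tray? [265 187  14  13 139] [414. -17.  33.] ((412.5233154296875, -17.662357330322266), (40.26442337036133, 35.049522399902344), 17.798933029174805)
scene tray? [ 118  191  103   69 1039] [ 599. -231.   31.] ((592.017578125, -226.82675170898438), (204.95437622070312, 165.28396606445312), 77.42184448242188)
top tray? [349 156  83  73 643] [ 599. -245.   32.] ((597.3662109375, -226.5059814453125), (200.66580200195312, 163.08192443847656), 77.54479217529297)
top tray? [307 249  14  14 157] [414. -17.  34.] ((414.39697265625, -17.30398941040039), (35.166160583496094, 35.097164154052734), 89.93343353271484)
top tray? [447 248  16  30 218] [ 405. -402.   25.] ((406.9549560546875, -399.06591796875), (77.7949447631836, 39.789180755615234), 1.7518303394317627)
```

View pics/o_scene.png

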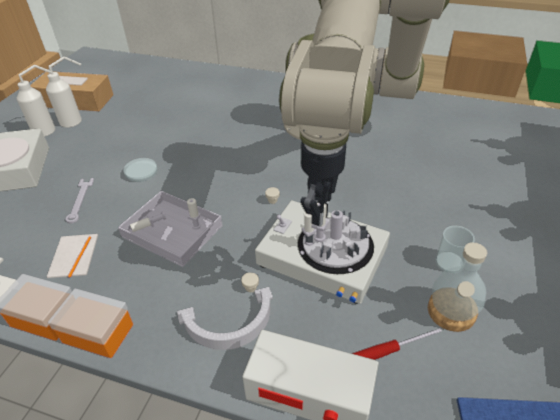

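Third roller held and tray unchanged. I'm placing it at world (643, −196).

```bash
python3 -m creep '[{"grip":10,"linear":[-26.4,1.6,0],"rot":[0,0,0]},{"grip":10,"linear":[-26.4,1.6,0],"rot":[0,0,0]},{"grip":10,"linear":[-26.4,1.6,0],"rot":[0,0,0]},{"grip":10,"linear":[-26.4,1.6,0],"rot":[0,0,0]},{"grip":10,"linear":[-26.4,1.6,0],"rot":[0,0,0]},{"grip":10,"linear":[-26.4,1.6,0],"rot":[0,0,0]},{"grip":10,"linear":[-26.4,1.6,0],"rot":[0,0,0]}]'
python3 -m creep '[{"grip":10,"linear":[-26.4,1.6,0],"rot":[0,0,0]},{"grip":10,"linear":[-26.4,1.6,0],"rot":[0,0,0]},{"grip":10,"linear":[-26.4,1.6,0],"rot":[0,0,0]},{"grip":10,"linear":[-26.4,1.6,0],"rot":[0,0,0]},{"grip":10,"linear":[-26.4,1.6,0],"rot":[0,0,0]},{"grip":10,"linear":[-26.4,1.6,0],"rot":[0,0,0]},{"grip":10,"linear":[-26.4,1.6,0],"rot":[0,0,0]},{"grip":10,"linear":[0,0,0],"rot":[0,0,0]},{"grip":10,"linear":[0,0,0],"rot":[0,0,0]},{"grip":10,"linear":[0,0,0],"rot":[0,0,0]}]'
python3 - <<'E'
from meas import *
s=sensors.sense();print(s["eef_pos"],s["ee_rot"],s["force"],s["grip_width"]*85.4)
p,d=imaging.capture("scene");tray("scene",d)
cv2.imwrite(f"pics/p_scene.png",cv2.resize(p[100:280,60:260],None,fx=3.3,fy=3.3)[:,:,::-1])
E
```

```text
time_s: 23.05
eef_pos: [657.0, -13.2, 219.0]
ee_rot: [-0.001, 0.758, 0.652, -0.001]
force: [0.8, 0.8, -0.6]
grip_width: 0.241
time_s: 23.88
eef_pos: [641.2, -195.8, 219.6]
ee_rot: [-0.001, 0.758, 0.652, -0.0]
force: [-0.3, 0.1, -1.3]
grip_width: 0.233
[ 641.1868779  -195.76788994  219.62882912] [-1.00595533e-03  7.58000175e-01  6.52253534e-01 -2.24446519e-04] [-0.28940045  0.09800941 -1.31123298] 19.888506922914672
scene tray? [265 187  14  12 137] [414. -17.  33.] ((411.2769775390625, -17.10280418395996), (36.41032409667969, 36.719974517822266), 84.14478302001953)
scene tray? [165 193  22  12  81] [ 507. -253.   31.] ((505.7819519042969, -254.73171997070312), (72.47843933105469, 7.613852500915527), 76.1651611328125)
scene tray? [118 194 103  66 919] [ 610. -226.   31.] ((592.7750244140625, -226.98046875), (204.60723876953125, 165.05087280273438), 77.82669067382812)
```

View pics/p_scene.png

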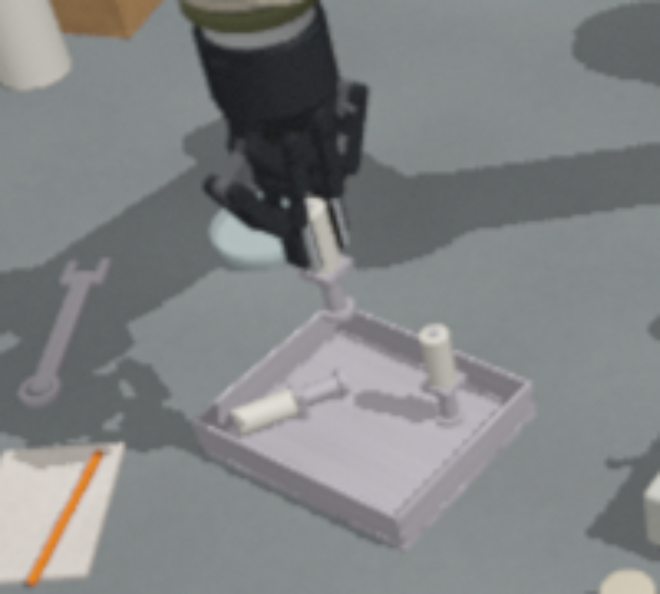

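```bash
python3 -m creep '[{"grip":10,"linear":[0,0,30],"rot":[0,0,0]},{"grip":10,"linear":[0,0,30],"rot":[0,0,0]},{"grip":10,"linear":[0,0,30],"rot":[0,0,0]},{"grip":10,"linear":[0,0,30],"rot":[0,0,0]},{"grip":10,"linear":[0,0,22],"rot":[0,0,0]},{"grip":10,"linear":[0,0,12],"rot":[0,0,0]},{"grip":10,"linear":[0,0,7],"rot":[0,0,0]},{"grip":10,"linear":[0,0,3],"rot":[0,0,0]},{"grip":10,"linear":[0,0,0],"rot":[0,0,0]},{"grip":10,"linear":[0,0,0],"rot":[0,0,0]}]'
```

```text
time_s: 24.77
eef_pos: [642.1, -196.7, 58.3]
ee_rot: [0.001, 0.758, 0.652, 0.0]
force: [0.4, -0.6, -0.7]
grip_width: 0.237
```

```bash
python3 -m creep '[{"grip":10,"linear":[0,0,2],"rot":[0,0,0]},{"grip":10,"linear":[0,0,1],"rot":[0,0,0]},{"grip":10,"linear":[0,0,0],"rot":[0,0,0]},{"grip":10,"linear":[0,0,0],"rot":[0,0,0]}]'
```

```text
time_s: 25.1
eef_pos: [641.5, -196.7, 54.1]
ee_rot: [0.0, 0.758, 0.652, 0.0]
force: [0.4, -0.2, -1.9]
grip_width: 0.236
```

```bash
python3 -m creep '[{"grip":10,"linear":[0,0,1.5],"rot":[0,0,0]},{"grip":10,"linear":[0,0,1],"rot":[0,0,0]},{"grip":10,"linear":[0,0,0],"rot":[0,0,0]},{"grip":10,"linear":[0,0,0],"rot":[0,0,0]}]'
```

```text
time_s: 25.43
eef_pos: [641.6, -196.7, 52.0]
ee_rot: [0.0, 0.758, 0.652, 0.0]
force: [-1.9, 1.3, 6.0]
grip_width: 0.237
```

```bash
python3 -m creep '[{"grip":24,"linear":[0,0,0],"rot":[0,0,0]},{"grip":27,"linear":[0,0,0],"rot":[0,0,0]},{"grip":32,"linear":[0,0,0],"rot":[0,0,0]},{"grip":40,"linear":[0,0,0],"rot":[0,0,0]},{"grip":40,"linear":[0,0,-10],"rot":[0,0,0]},{"grip":40,"linear":[0,0,-30],"rot":[0,0,0]},{"grip":40,"linear":[0,0,-35],"rot":[0,0,0]},{"grip":40,"linear":[0,0,-35],"rot":[0,0,0]},{"grip":46,"linear":[0,0,-35],"rot":[0,0,0]},{"grip":46,"linear":[0,0,-15],"rot":[0,0,0]},{"grip":46,"linear":[0,0,0],"rot":[0,0,0]}]'
python3 -m creep '[{"grip":46,"linear":[24.4,-7.2,0],"rot":[0,0,0]},{"grip":46,"linear":[24.4,-7.2,0],"rot":[0,0,0]},{"grip":46,"linear":[24.4,-7.2,0],"rot":[0,0,0]},{"grip":46,"linear":[24.4,-7.2,0],"rot":[0,0,0]},{"grip":46,"linear":[24.4,-7.2,0],"rot":[0,0,0]},{"grip":46,"linear":[24.4,-7.2,0],"rot":[0,0,0]},{"grip":46,"linear":[24.4,-7.2,0],"rot":[0,0,0]}]'
python3 -m creep '[{"grip":46,"linear":[24.4,-7.2,0],"rot":[0,0,0]},{"grip":46,"linear":[24.4,-7.2,0],"rot":[0,0,0]},{"grip":46,"linear":[24.4,-7.2,0],"rot":[0,0,0]},{"grip":46,"linear":[24.4,-7.2,0],"rot":[0,0,0]},{"grip":46,"linear":[24.4,-7.2,0],"rot":[0,0,0]},{"grip":46,"linear":[24.4,-7.2,0],"rot":[0,0,0]},{"grip":46,"linear":[0,0,0],"rot":[0,0,0.117]},{"grip":46,"linear":[0,0,0],"rot":[0,0,0.117]},{"grip":46,"linear":[0,0,0],"rot":[0,0,0.117]},{"grip":46,"linear":[0,0,0],"rot":[0,0,0.117]}]'
python3 -m creep '[{"grip":46,"linear":[0,0,0],"rot":[0,0,0.117]},{"grip":46,"linear":[0,0,0],"rot":[0,0,0.117]},{"grip":46,"linear":[0,0,0],"rot":[0,0,0.117]},{"grip":46,"linear":[0,0,0],"rot":[0,0,0.117]},{"grip":46,"linear":[0,0,0],"rot":[0,0,0.117]},{"grip":46,"linear":[0,0,0],"rot":[0,0,0]},{"grip":46,"linear":[0,0,0],"rot":[0,0,0]},{"grip":46,"linear":[0,0,0],"rot":[0,0,0]}]'
python3 wr.py 596 131 q_wrist
python3 - <<'E'
from meas import *
p,d=imaging.capture("scene")
cv2.imwrite(f"pics/q_scene.png",p[:,:,::-1])
E
```

```text
time_s: 26.35
eef_pos: [642.7, -197.1, 217.0]
ee_rot: [0.004, 0.758, 0.652, 0.002]
force: [0.8, 0.1, 0.3]
grip_width: 0.536
time_s: 26.93
eef_pos: [616.4, -18.9, 210.6]
ee_rot: [-0.001, 0.758, 0.652, -0.0]
force: [0.3, -0.4, 0.3]
grip_width: 0.538
time_s: 27.77
eef_pos: [595.9, 131.2, 210.5]
ee_rot: [-0.0, 0.89, 0.456, -0.001]
force: [-0.2, 0.0, 0.4]
grip_width: 0.539
time_s: 28.43
eef_pos: [596.1, 131.0, 211.0]
ee_rot: [-0.0, 0.983, 0.185, -0.0]
force: [0.4, -0.3, -0.2]
grip_width: 0.543
[596.14236192 131.00995918 210.95390525] ydir -68.73504235298736
867
roller [598.40979445 132.68578126 162.        ]
tool dx,dy 2.7208397359489425 -0.7393652868310047
```

View pics/q_wrist.png

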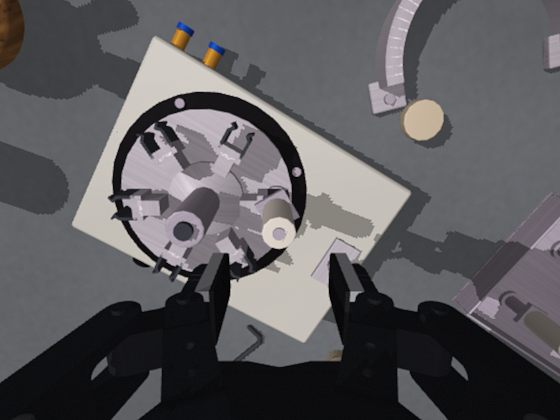

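View pics/q_scene.png

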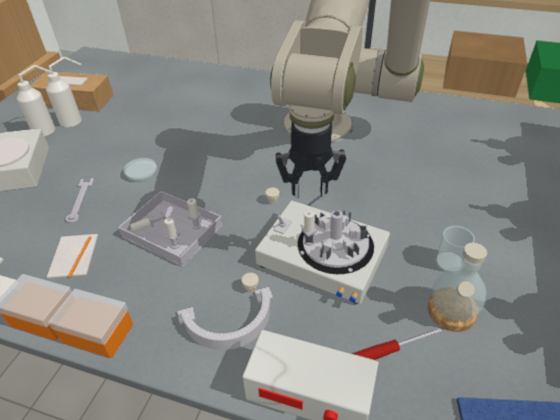

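Two rollers standing and one lying in the tray. The last roller (−60°) is centred.

```bash
python3 -m creep '[{"grip":46,"linear":[1.3,0,26],"rot":[0,0,0]},{"grip":46,"linear":[0,0,30],"rot":[0,0,0]},{"grip":46,"linear":[0,0,23],"rot":[0,0,0]},{"grip":46,"linear":[0,0,12],"rot":[0,0,0]},{"grip":46,"linear":[0,0,0],"rot":[0,0,0]},{"grip":10,"linear":[0,0,0],"rot":[0,0,0]},{"grip":10,"linear":[0,0,0],"rot":[0,0,0]},{"grip":10,"linear":[0,0,0],"rot":[0,0,0]},{"grip":10,"linear":[0,0,0],"rot":[0,0,0]},{"grip":10,"linear":[0,0,0],"rot":[0,0,0]}]' 80
python3 -m creep '[{"grip":10,"linear":[0,5,0],"rot":[0,0,0]},{"grip":10,"linear":[0,5,0],"rot":[0,0,0]},{"grip":10,"linear":[0,5,0],"rot":[0,0,0]},{"grip":10,"linear":[0,5,0],"rot":[0,0,0]},{"grip":10,"linear":[0,6,0],"rot":[0,0,0]},{"grip":10,"linear":[0,7,0],"rot":[0,0,0]},{"grip":10,"linear":[0,5,0],"rot":[0,0,0]},{"grip":10,"linear":[0,0,0],"rot":[0,0,0]},{"grip":10,"linear":[0,0,0],"rot":[0,0,0]}]'
python3 -m creep '[{"grip":10,"linear":[0,0,-25],"rot":[0,0,0]},{"grip":10,"linear":[0,0,-25],"rot":[0,0,0]},{"grip":10,"linear":[0,0,-25],"rot":[0,0,0]},{"grip":10,"linear":[0,0,-25],"rot":[0,0,0]},{"grip":10,"linear":[0,0,0],"rot":[0,0,0]}]'
python3 - <<'E'
from meas import *
s=sensors.sense();print(s["eef_pos"],s["ee_rot"],s["force"],s["grip_width"]*85.4)
p,d=imaging.capture("scene");tray("scene",d)
cv2.imwrite(f"pics/r_scene.png",p[:,:,::-1])
p,d=imaging.capture("top");tray("top",d)
cv2.imwrite(f"pics/r_top.png",cv2.resize(p[140:260,300:460],None,fx=4,fy=4)[:,:,::-1])
E
```

```text
time_s: 29.37
eef_pos: [597.9, 131.6, 121.2]
ee_rot: [0.0, 0.983, 0.183, 0.001]
force: [-0.5, 1.0, 0.7]
grip_width: 0.236
time_s: 30.12
eef_pos: [611.2, 95.7, 120.1]
ee_rot: [-0.0, 0.983, 0.183, -0.0]
force: [-0.7, 0.3, -1.3]
grip_width: 0.238
time_s: 30.53
eef_pos: [612.7, 96.4, 225.8]
ee_rot: [0.001, 0.983, 0.183, 0.004]
force: [1.4, 0.3, 0.2]
grip_width: 0.235
[612.69067184  96.35436038 225.77247649] [9.37270704e-04 9.83080617e-01 1.83121439e-01 4.26142155e-03] [1.37651937 0.25479112 0.21391206] 20.086296613351667
scene tray? [134 159  22  18 131] [ 407. -403.   25.] ((406.4134521484375, -400.6973876953125), (82.75227355957031, 38.92424774169922), 3.225740909576416)
scene tray? [265 187  14  13 138] [414. -17.  34.] ((409.8983459472656, -18.386550903320312), (40.012725830078125, 34.992130279541016), 17.53384780883789)
scene tray? [ 118  191  103   70 1062] [ 598. -231.   31.] ((592.6641235351562, -227.3395233154297), (203.75990295410156, 165.17111206054688), 77.47976684570312)
top tray? [349 156  83  73 609] [ 599. -242.   32.] ((597.1617431640625, -226.31124877929688), (201.09600830078125, 162.04559326171875), 77.38670349121094)
top tray? [448 246  15  34 234] [ 410. -403.   26.] ((408.077880859375, -399.8894958496094), (39.130523681640625, 88.44947814941406), 88.35124969482422)
top tray? [307 249  14  14 156] [414. -17.  34.] ((414.69384765625, -17.512781143188477), (35.25711441040039, 35.519256591796875), 0.5914202928543091)
```

View pics/r_scene.png

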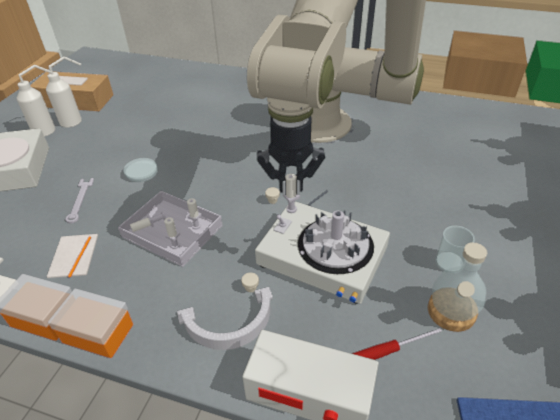

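View pics/r_top.png

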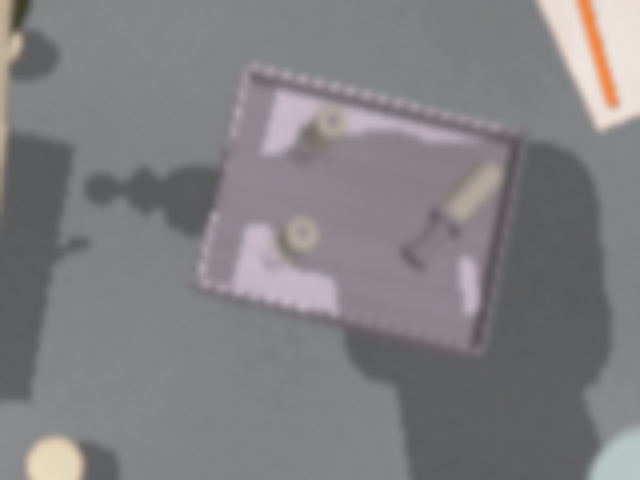

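All clips are empty and the last roller is held. The free spot in the tray is around crop (375,180). Computing its world position.

```bash
python3 - <<'E'
from h import *
t=ray("top",393.75,185,3); s=sensors.sense(); e=(t-s["eef_pos"])[:2]; q=s["ee_rot"];a=2*np.arctan2(q[2],q[1])-np.pi/2
d=t[:2]-[595,-226.6]; w=np.radians(-12.6)
print(t,np.degrees(a),"tray fr",d@[np.cos(w),np.sin(w)],d@[-np.sin(w),np.cos(w)],"tool",e@[-np.sin(a),np.cos(a)],e@[np.cos(a),np.sin(a)])
E
```

```text
[ 621.36104526 -243.46584318    3.        ] -68.90659089897179 tray fr 29.405355633803644 -10.709175200688707 tool -112.82320178613887 320.6327890826742
```

```bash
python3 -m creep '[{"grip":10,"linear":[-9.4,26.7,0],"rot":[0,0,0]},{"grip":10,"linear":[-9.4,26.7,0],"rot":[0,0,0]},{"grip":10,"linear":[-9.4,26.7,0],"rot":[0,0,0]},{"grip":10,"linear":[-9.4,26.7,0],"rot":[0,0,0]},{"grip":10,"linear":[-9.4,26.7,0],"rot":[0,0,0]},{"grip":10,"linear":[-9.4,26.7,0],"rot":[0,0,0]}]'
python3 -m creep '[{"grip":10,"linear":[-9.4,26.7,0],"rot":[0,0,0]},{"grip":10,"linear":[-9.4,26.7,0],"rot":[0,0,0]},{"grip":10,"linear":[-9.4,26.7,0],"rot":[0,0,0]},{"grip":10,"linear":[-9.4,26.7,0],"rot":[0,0,0]},{"grip":10,"linear":[-9.4,26.7,0],"rot":[0,0,0]},{"grip":10,"linear":[-9.4,26.7,0],"rot":[0,0,0]},{"grip":10,"linear":[0,0,0],"rot":[0,0,0]},{"grip":10,"linear":[0,0,0],"rot":[0,0,0]},{"grip":10,"linear":[0,0,0],"rot":[0,0,0]}]'
python3 - <<'E'
from meas import *
s=sensors.sense();print(s["eef_pos"],s["ee_rot"],s["force"],s["grip_width"]*85.4)
p,d=imaging.capture("scene");tray("scene",d)
cv2.imwrite(f"pics/s_scene.png",cv2.resize(p[100:280,60:260],None,fx=3.3,fy=3.3)[:,:,::-1])
E
```

```text
time_s: 31.13
eef_pos: [615.5, -74.8, 218.6]
ee_rot: [-0.001, 0.983, 0.183, -0.001]
force: [-0.6, 0.6, -2.0]
grip_width: 0.238
time_s: 31.88
eef_pos: [620.9, -242.7, 219.1]
ee_rot: [-0.001, 0.983, 0.183, -0.001]
force: [1.1, -0.2, -0.8]
grip_width: 0.242
[ 620.91940665 -242.73186056  219.05825073] [-8.37747229e-04  9.83113092e-01  1.82995719e-01 -7.15792602e-04] [ 1.07436538 -0.15394252 -0.77386914] 20.692402021719616
scene tray? [265 187  14  12 138] [414. -17.  33.] ((411.9136962890625, -17.85080337524414), (37.301734924316406, 35.17840576171875), 42.32252502441406)
scene tray? [ 118  191  103   70 1055] [ 599. -232.   31.] ((592.9404296875, -226.30050659179688), (205.6566925048828, 163.58897399902344), 77.38130950927734)
scene tray? [165 231  15  12  64] [ 643. -190.   40.] ((638.4554443359375, -193.60760498046875), (25.94149398803711, 27.4599609375), 79.36228942871094)
```

View pics/s_scene.png

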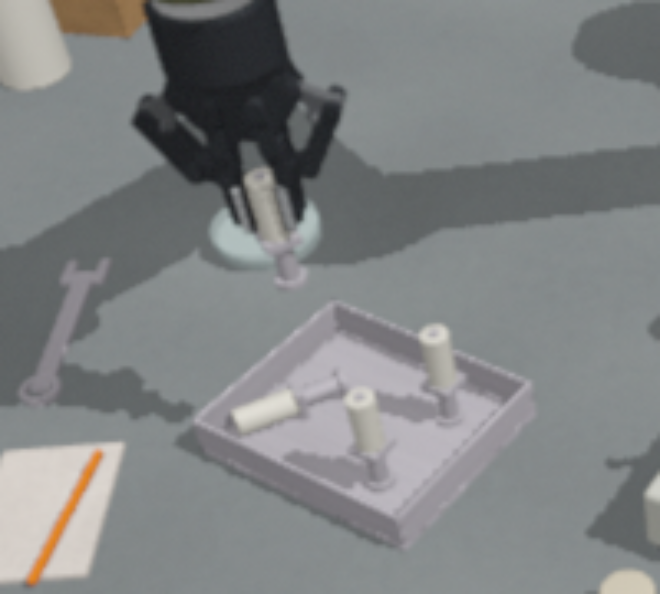

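Clear below. Lowering.

```bash
python3 -m creep '[{"grip":10,"linear":[0,0,30],"rot":[0,0,0]},{"grip":10,"linear":[0,0,30],"rot":[0,0,0]},{"grip":10,"linear":[0,0,30],"rot":[0,0,0]},{"grip":10,"linear":[0,0,30],"rot":[0,0,0]},{"grip":10,"linear":[0,0,22],"rot":[0,0,0]},{"grip":10,"linear":[0,0,12],"rot":[0,0,0]},{"grip":10,"linear":[0,0,7],"rot":[0,0,0]},{"grip":10,"linear":[0,0,3],"rot":[0,0,0]},{"grip":10,"linear":[0,0,1.5],"rot":[0,0,0]},{"grip":10,"linear":[0,0,0],"rot":[0,0,0]},{"grip":10,"linear":[0,0,0],"rot":[0,0,0]}]'
```

```text
time_s: 32.85
eef_pos: [621.6, -243.7, 56.1]
ee_rot: [0.001, 0.983, 0.183, 0.001]
force: [-0.5, -1.0, -0.7]
grip_width: 0.238
```

```bash
python3 -m creep '[{"grip":10,"linear":[0,0,2.5],"rot":[0,0,0]},{"grip":10,"linear":[0,0,1],"rot":[0,0,0]},{"grip":10,"linear":[0,0,0],"rot":[0,0,0]},{"grip":10,"linear":[0,0,0],"rot":[0,0,0]}]'
```

```text
time_s: 33.18
eef_pos: [621.7, -243.7, 52.7]
ee_rot: [0.001, 0.983, 0.183, 0.001]
force: [-1.1, 0.2, 4.6]
grip_width: 0.238
```

```bash
python3 -m creep '[{"grip":24,"linear":[0,0,0],"rot":[0,0,0]},{"grip":27,"linear":[0,0,0],"rot":[0,0,0]},{"grip":32,"linear":[0,0,0],"rot":[0,0,0]},{"grip":36,"linear":[0,0,0],"rot":[0,0,0]},{"grip":36,"linear":[0,0,-10],"rot":[0,0,0]},{"grip":36,"linear":[0,0,-30],"rot":[0,0,0]},{"grip":36,"linear":[0,0,-35],"rot":[0,0,0]},{"grip":36,"linear":[0,0,-35],"rot":[0,0,0]},{"grip":46,"linear":[0,0,-35],"rot":[0,0,0]},{"grip":46,"linear":[0,0,-25],"rot":[0,0,0]},{"grip":46,"linear":[0,0,0],"rot":[0,0,0]}]'
python3 - <<'E'
from meas import *
s=sensors.sense();print(s["eef_pos"],s["ee_rot"],s["force"],s["grip_width"]*85.4)
p,d=imaging.capture("scene");tray("scene",d)
cv2.imwrite(f"pics/t_scene.png",cv2.resize(p[100:280,60:260],None,fx=3.3,fy=3.3)[:,:,::-1])
E
```

```text
time_s: 34.1
eef_pos: [622.6, -244.3, 228.7]
ee_rot: [0.004, 0.983, 0.183, 0.004]
force: [0.1, -0.2, 0.7]
grip_width: 0.541
[ 622.55541113 -244.31430166  228.73689064] [0.00369841 0.98311425 0.18290948 0.00410083] [ 0.08956884 -0.15950575  0.72670139] 46.19054451764509
scene tray? [135 161  21  17 121] [ 412. -402.   25.] ((412.3846740722656, -399.272216796875), (38.19245529174805, 74.1447982788086), 87.7545166015625)
scene tray? [265 187  14  12 140] [414. -17.  33.] ((411.9909973144531, -18.208415985107422), (38.39091873168945, 36.697383880615234), 73.96944427490234)
scene tray? [ 118  191  103   70 1038] [ 599. -231.   31.] ((592.5369262695312, -227.10165405273438), (203.87728881835938, 164.07652282714844), 77.404541015625)
```

View pics/t_scene.png

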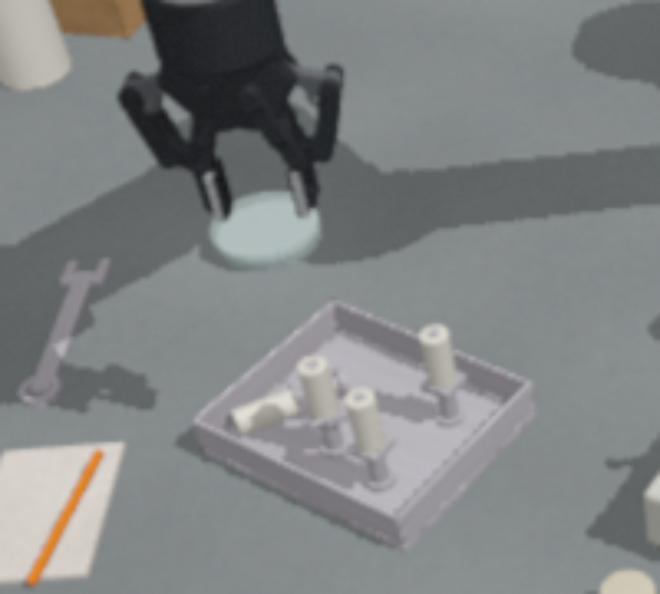

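All four rollers are in the tray. I'm moving to the post and turning the jaws to the pump's y axis.

```bash
python3 -m creep '[{"grip":40,"linear":[6.9,-26.2,0],"rot":[0,0,0]},{"grip":40,"linear":[6.9,-26.2,0],"rot":[0,0,0]},{"grip":40,"linear":[6.9,-26.2,0],"rot":[0,0,0]},{"grip":40,"linear":[6.9,-26.2,0],"rot":[0,0,0]},{"grip":40,"linear":[6.9,-26.2,0],"rot":[0,0,0]},{"grip":40,"linear":[6.9,-26.2,0],"rot":[0,0,0]},{"grip":40,"linear":[6.9,-26.2,0],"rot":[0,0,0]},{"grip":40,"linear":[6.9,-26.2,0],"rot":[0,0,0]},{"grip":40,"linear":[6.9,-26.2,0],"rot":[0,0,0]},{"grip":40,"linear":[6.9,-26.2,0],"rot":[0,0,0]}]' 40
python3 -m creep '[{"grip":40,"linear":[6.9,-26.2,0],"rot":[0,0,0]},{"grip":40,"linear":[6.9,-26.2,0],"rot":[0,0,0]},{"grip":40,"linear":[6.9,-26.2,0],"rot":[0,0,0]},{"grip":40,"linear":[6.9,-26.2,0],"rot":[0,0,0]},{"grip":40,"linear":[6.9,-26.2,0],"rot":[0,0,0]},{"grip":40,"linear":[6.9,-26.2,0],"rot":[0,0,0]},{"grip":40,"linear":[0,0,0],"rot":[0,0,0.106]},{"grip":40,"linear":[0,0,0],"rot":[0,0,0.106]},{"grip":40,"linear":[0,0,0],"rot":[0,0,0.106]},{"grip":40,"linear":[0,0,0],"rot":[0,0,0.106]},{"grip":40,"linear":[0,0,0],"rot":[0,0,0.106]},{"grip":40,"linear":[0,0,0],"rot":[0,0,0]}]'
python3 -m creep '[{"grip":40,"linear":[0,0,15],"rot":[0,0,0]},{"grip":40,"linear":[0,0,0],"rot":[0,0,0]},{"grip":40,"linear":[0,0,0],"rot":[0,0,0]}]'
python3 - <<'E'
from h import *
s=sensors.sense();q=s["ee_rot"];a=2*np.arctan2(q[2],q[1])-np.pi/2
print(s["eef_pos"],"ydir",np.degrees(a),s["grip_width"]*85.4)
e=np.array([575.2,186.7])-s["eef_pos"][:2]
print("tool",e@[-np.sin(a),np.cos(a)],e@[np.cos(a),np.sin(a)])
p,d=imaging.capture("wrist");cv2.imwrite("pics/u_wrist.png",p[:,:,::-1])
p,d=imaging.capture("scene");cv2.imwrite("pics/u_scene.png",p[:,:,::-1])
E
```

```text
time_s: 34.98
eef_pos: [590.5, 27.1, 220.5]
ee_rot: [-0.0, 0.983, 0.183, -0.001]
force: [0.5, -0.1, -0.3]
grip_width: 0.467
time_s: 35.98
eef_pos: [573.0, 187.3, 220.5]
ee_rot: [0.0, 0.997, -0.083, -0.001]
force: [0.3, -0.7, 0.3]
grip_width: 0.467
time_s: 36.23
eef_pos: [572.9, 187.3, 205.5]
ee_rot: [0.0, 0.997, -0.08, -0.001]
force: [0.7, -0.2, 0.3]
grip_width: 0.468
[572.91260262 187.27003327 205.53087922] ydir -99.16664451569707 39.99540412606911
tool 2.348995429925267 0.19835623484874923
```

View pics/u_wrist.png

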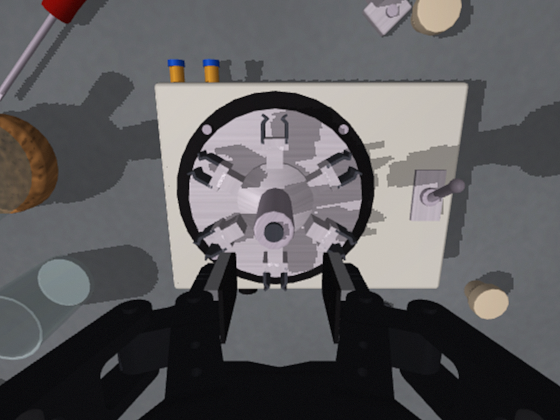

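View pics/u_scene.png

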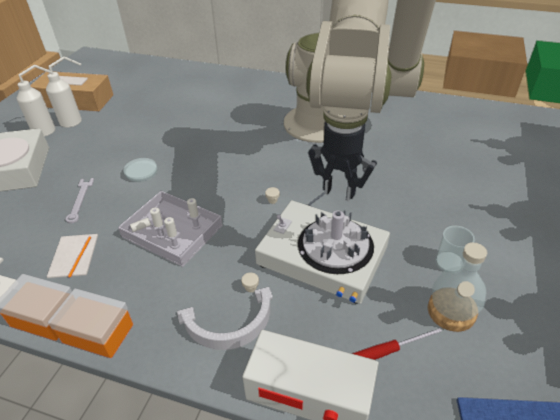

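The post is at (273,231) between the jaws, all clips are empty, and the toggle leans back. I'm straddling the post and rocking towards pump −y first (tool +y).

```bash
python3 -m creep '[{"grip":40,"linear":[2.3,0,22],"rot":[0,0,0]},{"grip":40,"linear":[0,0,25],"rot":[0,0,0]},{"grip":40,"linear":[0,0,20],"rot":[0,0,0]},{"grip":40,"linear":[0,0,10],"rot":[0,0,0]},{"grip":40,"linear":[0,0,0],"rot":[0,0,0]},{"grip":40,"linear":[0,0,0],"rot":[0,0,0]}]'
python3 -m creep '[{"grip":40,"linear":[0,3,0],"rot":[0,0,0]},{"grip":40,"linear":[0,3,0],"rot":[0,0,0]},{"grip":40,"linear":[0,2,0],"rot":[0,0,0]},{"grip":40,"linear":[0,0,0],"rot":[0,0,0]}]'
python3 -m creep '[{"grip":40,"linear":[0,2,0],"rot":[0,0,0]},{"grip":40,"linear":[0,0,0],"rot":[0,0,0]}]'
python3 -m creep '[{"grip":40,"linear":[0,2,0],"rot":[0,0,0]},{"grip":40,"linear":[0,0,0],"rot":[0,0,0]}]'
```

```text
time_s: 36.83
eef_pos: [576.1, 187.1, 130.2]
ee_rot: [-0.0, 0.997, -0.081, 0.0]
force: [0.3, 0.4, -0.2]
grip_width: 0.469
time_s: 37.17
eef_pos: [575.0, 179.3, 130.6]
ee_rot: [-0.001, 0.997, -0.081, 0.001]
force: [0.1, 2.3, 2.8]
grip_width: 0.466
time_s: 37.33
eef_pos: [574.9, 179.0, 130.6]
ee_rot: [-0.002, 0.997, -0.081, 0.002]
force: [3.1, 11.4, 2.6]
grip_width: 0.471
time_s: 37.5
eef_pos: [574.9, 178.7, 130.6]
ee_rot: [-0.004, 0.997, -0.081, 0.002]
force: [6.4, 20.6, 1.3]
grip_width: 0.465
```

Force is 21 N, so it appears to be on the stop. I'll check the lean in the images.

```bash
cat > post.py <<'E'
import sys
from h import *
s=sensors.sense();print(s["eef_pos"],s["force"])
for n in["scene","top","wrist"]:
    p,d=imaging.capture(n);cp=P(n);X=cloud(n,d,cp)
    for lo,hi in[(150,159),(95,120)]:
        m=(d>0)&(X[...,2]>lo)&(X[...,2]<hi)&(np.hypot(X[...,0]-575.2,X[...,1]-186.7)<22)
        if m.sum(): 
            v,u=np.nonzero(m);print(n,lo,m.sum(),X[m].mean(0).round(1), X[m][:,1].min().round(1),X[m][:,1].max().round(1))
    if n!="top":
        q=p if n=="wrist" else cv2.resize(p[180:290,270:400],None,fx=5,fy=5)
        cv2.imwrite(f"pics/{sys.argv[1]}_{n}.png",q[:,:,::-1])
E
python3 post.py v
```

```text
[574.88752311 178.72048827 130.5759231 ] [ 6.42305246 20.55317194  1.25529201]
scene 150 81 [577.5 187.8 155.4] 173.9 205.4
scene 95 92 [581.6 190.7 107.9] 177.8 200.8
wrist 150 3165 [578.  187.7 154.8] 174.1 202.1
wrist 95 686 [585.7 187.1 108.5] 175.6 201.7
```

View pics/v_wrist.png

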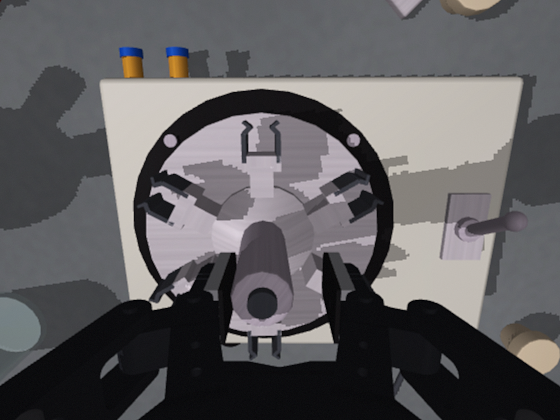

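View pics/v_scene.png

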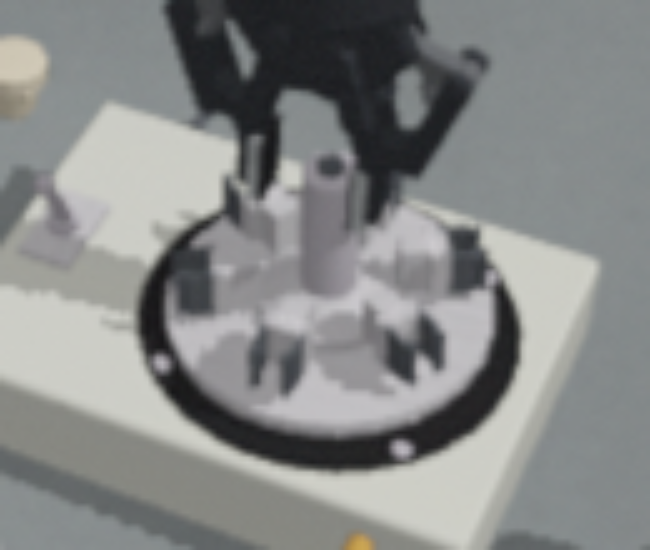

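```bash
python3 - <<'E'
from h import *
for f in["a_scene","q_scene","u_scene"]:
    g=cv2.imread(f"pics/{f}.png")
    c=cv2.resize(g[180:290,270:400],None,fx=5,fy=5)
    cv2.imwrite(f"pics/zz_{f}.png",c)
    b=g[205:250,320:352].astype(int)  # post top hole = darkest near
    gg=cv2.GaussianBlur(cv2.cvtColor(g,cv2.COLOR_BGR2GRAY),(3,3),0)[206:222,326:346]
    m=gg<gg.min()+25; v,u=np.nonzero(m); print(f,u.mean()+326,v.mean()+206,len(u))
c=cv2.imread("pics/v_scene.png"); g=cv2.resize(c,None,fx=.2,fy=.2,interpolation=cv2.INTER_AREA); gg=cv2.GaussianBlur(cv2.cvtColor(g,cv2.COLOR_BGR2GRAY),(3,3),0)[26:42,56:76]
v,u=np.nonzero(gg<gg.min()+25); print("v",u.mean()+326,v.mean()+206,len(u))
E
```

```text
a_scene 335.5 213.0 12
q_scene 337.85 213.8 20
u_scene 338.8666666666667 213.13333333333333 15
v 343.53703703703707 211.74074074074073 54
```

View pics/zz_u_scene.png

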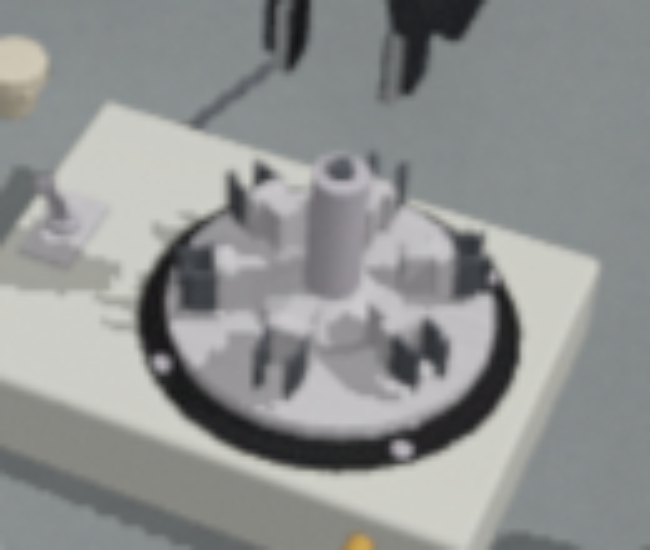

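Compared with the free post (crop x 340), the top now sits at crop x 330, about 5 mm towards −y, so it is on the stop. The original post measurement included a lean from the off-balance rollers. Now the other way.

```bash
python3 -m creep '[{"grip":40,"linear":[0,-5,0],"rot":[0,0,0]},{"grip":40,"linear":[0,-5,0],"rot":[0,0,0]},{"grip":40,"linear":[0,-5,0],"rot":[0,0,0]},{"grip":40,"linear":[0,-4,0],"rot":[0,0,0]},{"grip":40,"linear":[0,-4,0],"rot":[0,0,0]},{"grip":40,"linear":[0,-2,0],"rot":[0,0,0]},{"grip":40,"linear":[0,0,0],"rot":[0,0,0]}]'
python3 -m creep '[{"grip":40,"linear":[0,-2,0],"rot":[0,0,0]},{"grip":40,"linear":[0,0,0],"rot":[0,0,0]}]'
python3 -m creep '[{"grip":40,"linear":[0,-2,0],"rot":[0,0,0]},{"grip":40,"linear":[0,0,0],"rot":[0,0,0]}]'
```

```text
time_s: 38.23
eef_pos: [577.8, 200.0, 129.3]
ee_rot: [0.0, 0.997, -0.081, -0.0]
force: [-0.0, -1.6, 0.2]
grip_width: 0.473
time_s: 38.4
eef_pos: [578.0, 201.0, 129.3]
ee_rot: [0.001, 0.997, -0.081, -0.0]
force: [-0.3, -4.2, 2.0]
grip_width: 0.467
time_s: 38.57
eef_pos: [578.1, 201.3, 129.2]
ee_rot: [0.003, 0.997, -0.081, -0.001]
force: [-4.7, -14.2, 2.9]
grip_width: 0.465
```

```bash
python3 -m creep '[{"grip":40,"linear":[0,-1.5,0],"rot":[0,0,0]},{"grip":40,"linear":[0,0,0],"rot":[0,0,0]}]'; python3 post.py w
```

```text
time_s: 38.73
eef_pos: [578.1, 201.5, 129.2]
ee_rot: [0.004, 0.997, -0.081, -0.001]
force: [-5.7, -19.7, 4.3]
grip_width: 0.468
[578.13474922 201.46079144 129.17777416] [ -5.67927089 -19.74366441   4.307156  ]
scene 150 108 [577.1 190.9 155. ] 168.3 207.5
scene 95 93 [582.  194.1 107.3] 179.6 205.9
wrist 150 3423 [579.3 193.2 154.8] 168.5 208.6
wrist 95 721 [586.6 192.5 108.5] 180.6 206.6
```

View pics/w_scene.png

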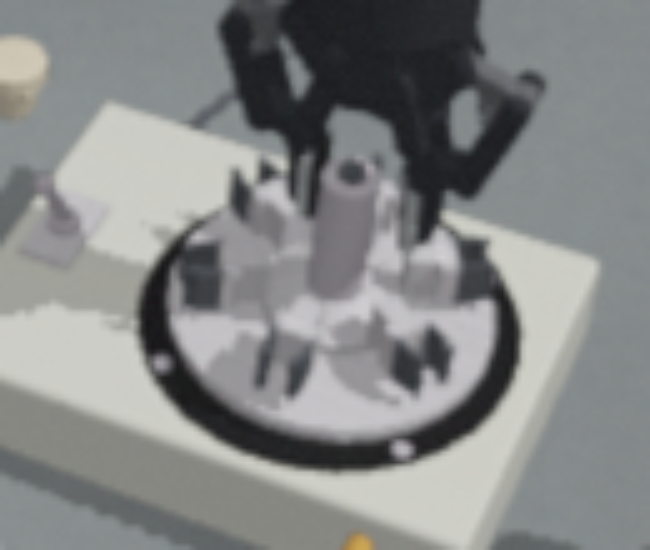

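The top is now at crop x 352, so the rotor is on the +y stop. The 23 mm of travel equals the 14 mm gap plus 9 mm of rock. One more cycle back and forth.

```bash
python3 -m creep '[{"grip":40,"linear":[0,5,0],"rot":[0,0,0]},{"grip":40,"linear":[0,5,0],"rot":[0,0,0]},{"grip":40,"linear":[0,5,0],"rot":[0,0,0]},{"grip":40,"linear":[0,5,0],"rot":[0,0,0]},{"grip":40,"linear":[0,4,0],"rot":[0,0,0]},{"grip":40,"linear":[0,4,0],"rot":[0,0,0]},{"grip":40,"linear":[0,2.5,0],"rot":[0,0,0]},{"grip":40,"linear":[0,0,0],"rot":[0,0,0]},{"grip":40,"linear":[0,0,0],"rot":[0,0,0]}]'; python3 post.py x
python3 -m creep '[{"grip":40,"linear":[0,-5,0],"rot":[0,0,0]},{"grip":40,"linear":[0,-5,0],"rot":[0,0,0]},{"grip":40,"linear":[0,-5,0],"rot":[0,0,0]},{"grip":40,"linear":[0,-5,0],"rot":[0,0,0]},{"grip":40,"linear":[0,-4,0],"rot":[0,0,0]},{"grip":40,"linear":[0,-4,0],"rot":[0,0,0]},{"grip":40,"linear":[0,-2.5,0],"rot":[0,0,0]},{"grip":40,"linear":[0,0,0],"rot":[0,0,0]},{"grip":40,"linear":[0,0,0],"rot":[0,0,0]}]'
python3 -m creep '[{"grip":40,"linear":[0,5,0],"rot":[0,0,0]},{"grip":40,"linear":[0,5,0],"rot":[0,0,0]},{"grip":40,"linear":[0,5,0],"rot":[0,0,0]},{"grip":40,"linear":[0,5,0],"rot":[0,0,0]},{"grip":40,"linear":[0,4,0],"rot":[0,0,0]},{"grip":40,"linear":[0,4,0],"rot":[0,0,0]},{"grip":40,"linear":[0,2.5,0],"rot":[0,0,0]},{"grip":40,"linear":[0,0,0],"rot":[0,0,0]},{"grip":40,"linear":[0,0,0],"rot":[0,0,0]}]'
```

```text
time_s: 39.63
eef_pos: [574.3, 178.9, 129.5]
ee_rot: [-0.004, 0.997, -0.081, 0.001]
force: [6.7, 19.6, -3.7]
grip_width: 0.476
[574.3414887  178.85885561 129.51983965] [ 6.65873283 19.63810711 -3.71888322]
scene 150 90 [578.  188.6 155.2] 173.7 207.1
scene 95 87 [581.5 191.  107.7] 178.0 201.1
wrist 150 3217 [578.  187.8 154.8] 174.0 203.1
wrist 95 705 [585.8 187.1 108.4] 175.6 201.5
time_s: 40.53
eef_pos: [578.2, 201.5, 129.3]
ee_rot: [0.004, 0.997, -0.081, -0.001]
force: [-6.3, -20.1, 5.4]
grip_width: 0.472
time_s: 41.28
eef_pos: [574.3, 178.9, 129.5]
ee_rot: [-0.004, 0.997, -0.081, 0.001]
force: [5.5, 19.8, -3.8]
grip_width: 0.467
```

View pics/x_scene.png

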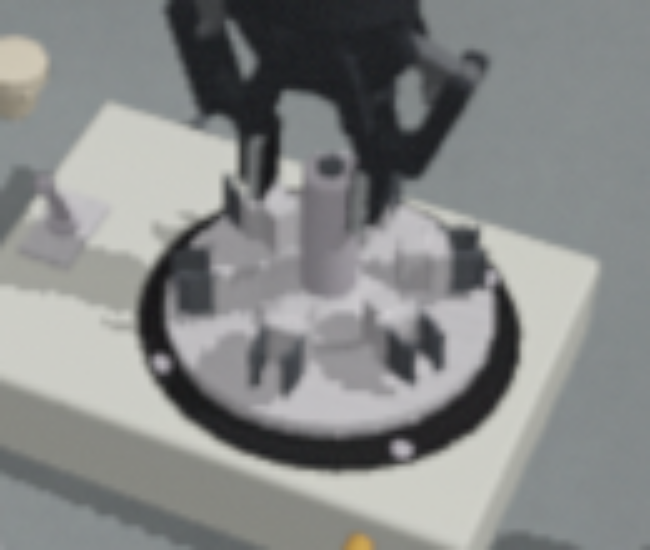

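The rotor went over to the −y stop again, three times in all, and twice to the +y stop. I'm centring, lifting away, and doing a final check.

```bash
python3 -m creep '[{"grip":40,"linear":[0,-5,0],"rot":[0,0,0]},{"grip":40,"linear":[0,-5,0],"rot":[0,0,0]},{"grip":40,"linear":[0,-5,0],"rot":[0,0,0]},{"grip":40,"linear":[0,0,0],"rot":[0,0,0]},{"grip":50,"linear":[0,0,0],"rot":[0,0,0]},{"grip":50,"linear":[0,0,-20],"rot":[0,0,0]},{"grip":50,"linear":[0,0,-30],"rot":[0,0,0]},{"grip":50,"linear":[0,0,-35],"rot":[0,0,0]},{"grip":50,"linear":[0,0,-35],"rot":[0,0,0]},{"grip":50,"linear":[-20,0,0],"rot":[0,0,0]},{"grip":50,"linear":[0,0,0],"rot":[0,0,0]},{"grip":50,"linear":[0,0,0],"rot":[0,0,0]}]'
python3 - <<'E'
from meas import *
print(sensors.sense()["force"])
p,d=imaging.capture("scene");tray("scene",d);cv2.imwrite("pics/y_scene.png",p[:,:,::-1])
X=cloud("scene",d); m=(d>0)&(X[...,2]>100)&(X[...,2]<118)&(X[...,0]>500)&(X[...,0]<640)&(X[...,1]<85)&(X[...,1]>20)
print("toggle tip",X[m].mean(0))
m=(d>0)&(X[...,2]>80)&(X[...,2]<98)&(X[...,0]>480)&(X[...,0]<700)&(X[...,1]<-100)
k,l,s,c=cv2.connectedComponentsWithStats(m.astype(np.uint8))
for i in range(1,k):
    if s[i,4]>10: print("standing top",X[l==i].mean(0))
E
```

```text
time_s: 42.28
eef_pos: [556.1, 193.0, 249.3]
ee_rot: [0.0, 0.997, -0.081, -0.0]
force: [0.3, 0.3, 0.3]
grip_width: 0.585
[0.27618856 0.26278841 0.30075825]
scene tray? [140 159  15  16 100] [ 399. -402.   25.] ((396.8341064453125, -399.4998474121094), (68.85835266113281, 38.0225944519043), 0.41400057077407837)
scene tray? [265 187  14  13 143] [414. -17.  33.] ((412.3363952636719, -17.370094299316406), (35.77894973754883, 37.097049713134766), 87.08190155029297)
scene tray? [ 118  191  103   69 1022] [ 598. -231.   31.] ((592.4180297851562, -227.56753540039062), (204.19058227539062, 163.22691345214844), 77.39143371582031)
scene tray? [165 232  15  10  64] [ 644. -189.   41.] ((639.5000610351562, -193.25863647460938), (26.963869094848633, 25.600997924804688), 79.24287414550781)
toggle tip [570.28191174  54.91462054 109.12443223]
standing top [ 515.46906032 -759.43145962   83.80944217]
standing top [ 565.07976354 -170.94252252   89.45723116]
standing top [ 620.66414879 -240.9550239    89.38883986]
standing top [ 641.58838821 -191.93271458   89.21803263]
```

View pics/y_scene.png

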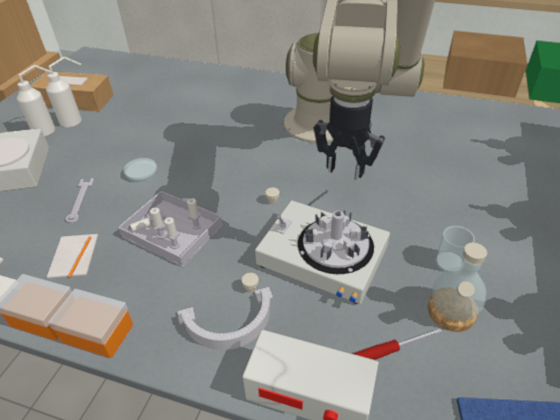

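Everything checks out: four rollers in the tray (~(165,222)), toggle off, flask and beaker where they were, gripper clear. Handing in.

```bash
python3 -c "
from rig import ctrl
print(ctrl.finish_job())"
```

```text
the job is handed in; nothing more can be done
None
```

I switched the pump off, moved all four fitted rollers to the tray, rocked the bare rotor and handed the job in at about 42 s.

- **Toggle:** I pushed it back until it met its stop. Its tip moved from x ≈ 536 to x ≈ 571 mm and was still there in the last check.
- **Rollers:** I pulled them straight outwards from the 0°, −60°, −120° and 180° clips; the other two clips were empty from the start. Three stand in the tray. The first one tipped over when the tray was knocked about 2 cm, and it lies inside the tray.
- **Rocking:** The rotor went to the −y stop three times and the +y stop twice, with about 20 N at each stop. I confirmed the lean in the images for the first three of those. The jaw travel came to 23 mm, which matches the 14 mm gap plus about 9 mm of rock.
- **Last look:** The gripper was clear with no force on it, and the flask and beaker looked unmoved; I did not measure them again.

Two measurements disagreed along the way:

- **Post position:** My first reading of the post top was about 4 mm off in y, because the uneven rollers leaned the rotor.
- **Wrist camera:** It read 2–3 mm different from the fixed cameras at three of the rollers. I corrected part of the difference before each grip, and every grip held.

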